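Close the paste canister with its camlock coupling

ROBOT

A 6-joint arm with a two-finger parallel gripper is mounted at the origin on a cart in front of the work surface, level with it; the furniture and walls round the work are solid. World frame = base frame: x ahead of the robot, y to its left, z up, the work surface at z = 0. Lengths are in m, angles in rad, forces in N, time in s.
With the tool pointing down it reaches from about 0.25 to 0.725 m from the base axis. Payload 4 kg.
Tool frame: the origin (TCP) lies between the finger pads; the fingertips stand 11 mm ahead of it and the grasp point (between the pads) lies 8 mm behind it (bot.tip_extent is the distance from the TCP to the fingertips, in m); z points along the fingers, y is the line along which they close (so a half turn about z gives the same grasp; the last joint's range is limited). The gripper opens to 85 mm and grips with 20 to 120 N. Pads are 22 mm wide; open, the fingers measure 114 mm over their backs; the gripper's body (76 mm by 85 mm) begins 54 mm behind the grasp point. The pads swing forward as they close: fully open they stand 13 mm farther back than shut.
Start: joints at [-1.219, 0.241, 0.005, 1.335, 0, 1.571], TCP at [0.172, -0.469, 0.242] pointing down, gripper open.
Joint ranges: [-2.72, 2.72], [-1.05, 1.87], [-1.09, 1.28], [-1.99, 2.15], [-1.42, 1.44], [-3.14, 3.14]. Speed limits (rad/s): [2.79, 2.79, 3.14, 3.14, 3.14, 3.14].

INTERFACE

Orientations are given as a unit quaternion [x, y, z, w].
In Python, from workcell import bot gives the robot as it stands. The module is installed in compiled form; this text tells all that it offers.
- The arm moves only by the tool drive_tool, never from a script. Its argument "rows" is a list of rows, each an object of numbers: "dx", "dy", "dz": the shift along the tool's x, y, z in units of 50 mm (1.0 is 50 mm); "wx", "wy", "wz": the turn, a rotation vector about the tool's x, y, z in units of 5 degrees (1.0 is 5 degrees); "hand": the finger opening in mm, from 0 to 85.4. A call has 1 to 20 rows; each row is the pose to reach, as a shift and turn from the pose commanded when the call began, along the tool's axes at that moment; what a row does not reach only later rows make up. A row lasts 1/10 s, in which the tool goes at most 50 mm and 8.59 degrees, less where a joint would pass 70% of its speed; a pose out of reach is approached as far as the arm can. A call with a gripper value outside its range is refused whole. The fingers move at their own pace and stop on an object; the grip force is fixed at half the most. Time passes only in rows, so rows that repeat a pose let the fingers close. It gives the time, the measured TCP pose, the force, the opening and the grip force at its end, in the units of the state.
- bot.get_obs(): the state, without advancing time (a new reading comes with each control period).
- bot.camera(name): name is "scene" or "top" or "wrist"; returns the picture (384x512x3 uint8, red, green, blue); there is no depth.
- bot.get_calibration(name): a dict with "vfov" (degrees; the focal length in pixels is half the picture's height over the tangent of half this angle, whatever the lens; pixels are square), "cx", "cy" (the principal point, pixels), "origin" and "rotation" of the camera in the world; the wrist camera has in their place "mount" (4x4, takes a point from camera to tool coordinates, whose origin is the TCP and whose axes are the flange's). Camera axes: x right, y up, looking along -z (the intrinsics and any distortion apply to the point x, -y, -z); pixel columns grow to the right and rows downward; lengths in m; the calibration is good to about 2 mm. A picture is of the moment at which its call begins: read the wrist's pose just before it. get_calibration takes no time and is no camera call.
- bot.job_done(): hands the job in; it is judged then, once.
Trained networks look in the newest picture that a camera, given by its name, has taken for a name from the list of things; names that differ only in an ending like _2 or _b are one class to them, and where a whole thing is asked for, a point or a joint stands for the part that bears it (a point fixed in the world has none). Each returns a list of dicts, best first, with "score" (0 to 1); they miss things now and then, are a little off and sometimes report something else, mostly with a low value. They report only what shows in the picture. A call takes as long as a camera call. They do not tell look-alikes from the thing itself.
- bot.look_for(camera, thing): "extent" ([centre column, centre row, width, height] in pixels, round what is visible of it).
- bot.outline_of(camera, thing): "region" (384x512 bool, what is visible of it) and "extent" ([centre column, centre row, width, height] in pixels, round what is visible of it).
The state is a dict: "clock": time; "joint_pos": joint angles; "joint_vel": joint speeds; "tau": joint torques, N m; "eef_pos": TCP position; "tool_rot": TCP orientation; "ft_force": force on the tool from outside, world axes, zero at the start; "ft_torque": the same for the moment, N m; "grip_width": finger opening in m; "grasp_force": force on a finger pad.
Only numpy, scipy, OpenCV 4.12 (cv2) and the standard library are available. Lean on these libraries where they do the work, as an engineer would, in place of code of your own. Each camera call takes 0.05 s, during which the arm holds its last target. There are 200 camera calls.

TASK

Close the paste canister: take the camlock coupling by its black grip, push it onto the canister's grooved adaptor until it is fully home with both red cam arms still up, then swing the cam arms fully down, one after the other. The adaptor's height varies, so find the end by feel and never press hard (at most 50 N on the push), let go, and leave the other things where they are.

Things in the scene. Friction and masses are not known exactly. Their poses are not given: they have to be found in the camera images.
- canister: Fixed round steel canister, diameter 120 mm, top at 60 mm; origin: centre of its underside on the worktop, z up. Out of its top an upright aluminium adaptor rises on a thread: a collar of diameter 51 mm, 18 mm high, and on it a spigot of diameter 40 mm, 40 mm long, bevelled at its end to 33 mm, with a groove of diameter 26 mm round it, 10 to 27 mm above the collar; above that is the lip.
- canister_axis (a point): Point on the vertical axis of canister and adaptor, at the canister's top, 60 mm above the worktop. The adaptor is screwed in to a different depth each time (it stays so): the spigot's end is 118 to 148 mm above the worktop, and the origin of the coupling, when home, 80 to 110 mm (not reported). The adaptor bears 50 N from the coupling during the push, later 80 N (some 15 N on a handle).
- poppet (a joint): Black rubber poppet, diameter 22 mm, in the spigot's end: 0 = stands 14 mm out of it, 0.014 = flush. The coupling pushes it in: it resists with a steady 10 N (the coupling's weight bears about 3 N of that), stays where it is pushed, and is flush when the coupling is home, its inner end hard against the spigot's end.
- coupling: Loose aluminium closing cap, 0.34 kg, mouth down. Origin: centre of its mouth (underside), z up. Socket of diameter 41.4 mm, 38 mm deep, fits the 40 mm spigot at any yaw; outside 52 mm, closed top at 43 mm, on it a black grip block 36 mm (x) by 28 mm (y), 43 to 72 mm high: take it across y. Cam arms hinged at x = +30 and -30 mm, 22 mm above the mouth, lie in its x-z plane.
- coupling_grip (a point): Centre of the coupling's black grip block, 58 mm above the mouth.
- cam_a (a joint): Cam arm on the coupling's +x side: 0 = up (points outward, 45 degrees upward), 1.309 = fully down at its stop (outward, 30 degrees below level). Stiff: 0.2 N m (about 5 N at the handle), stays where left. With the coupling home its inner tooth swings into the groove and locks under the lip; if the coupling sits too high the tooth strikes the lip and the arm stops short.
- cam_b (a joint): The same for the cam arm on the coupling's -x side.
- cam_a_pad (a point): Middle of the upper face of cam_a's red handle (32 mm long, 18 mm wide, 8 mm thick), 43 mm from the hinge along the arm. Press here. The point moves with the arm.
- cam_b_pad (a point): The same on cam_b.
- label_roll: Bystander: roll of labels, 66 mm in diameter, 39 mm high; origin under its centre.
- marker: Bystander: lying marker pen, 122 x 14 x 15 mm, along its x.
- lid_1: Bystander: flat gold jar lid, 64 mm in diameter, 10 mm high.
- lid_2: Bystander: flat gold jar lid, 64 mm in diameter, 10 mm high.
- funnel: Bystander: steel funnel standing on its mouth, 68 mm in diameter, 72 mm high.
- counter: Bystander: small hand tally counter, 44 x 51 x 30 mm.
- thermometer: Bystander: lying probe thermometer, 138 x 23 x 23 mm, along its x.
There are look-alikes about, which are no part of the job. There is more than one size of the canister; the one meant has the size given above.

How it is judged:
On the way, in this order (a step that is already met when the one before it is completed fails the run):
1. the coupling is pushed fully home on the adaptor with both cam arms still up (value of joint poppet above 0.0125 m and z of coupling in the frame of canister_axis between 0.015 and 0.055 m and horizontal distance between coupling and canister_axis below 0.003 m and angle between coupling's own z axis and vertical below 0.06 rad and value of joint each of cam_a, cam_b below 0.5 rad), for 0.2 s.
2. one cam arm is fully down while the other is still up (((value of joint cam_a above 1.2 rad and value of joint cam_b below 0.5 rad) or (value of joint cam_b above 1.2 rad and value of joint cam_a below 0.5 rad))), for 0.1 s.
At the end, for the whole second after the job is handed in: The coupling is home on the adaptor (poppet pushed in by more than 12.5 mm, coupling within 3 mm of the adaptor's axis, 75 to 115 mm above the worktop, upright within 0.06 rad), both cam arms are down (joints above 1.2 rad), and it is at rest (value of joint poppet above 0.0125 m and z of coupling in the frame of canister_axis between 0.015 and 0.055 m and horizontal distance between coupling and canister_axis below 0.003 m and angle between coupling's own z axis and vertical below 0.06 rad and value of joint each of cam_a, cam_b above 1.2 rad and linear speed of coupling below 0.02 m/s); the robot touches nothing.
It fails at once if the adaptor is loaded by the coupling with more than 50 N while both cam arms are up (contact force between coupling and canister above 50 N and value of joint each of cam_a, cam_b below 0.25 rad).
It fails at once if the adaptor is loaded by the coupling with more than 80 N (contact force between coupling and canister above 80 N).
It fails at once if one of the other loose things is moved by more than 15 mm (distance of any of label_roll, marker, lid_1, lid_2, funnel, counter, thermometer from where it was at the start of the episode above 0.015 m).
It also fails if it takes over 67 s, if anything falls off the work surface, if the arm or the gripper's body presses on something with over 40 N, if the wrist force passes 120 N, or if a joint passes its speed limit or range.

## Working session

There is one attempt and no reset: what is moved stays moved. The work goes in short steps, Python scripts to look and compute and a tool call to move; the robot and the scene stay as the last step left them, time stands still between calls to the robot, and variables do not carry over. Pictures are saved under pics/ and viewed, at most 10 in all, crops included, and the job is handed in when it is done.

Besides the shell and the picture viewer there is one more tool, called after ">>>" in YAML: its name, and indented under it one key for each argument. drive_tool: Moves the arm, as the interface text tells. Its arguments: {"type":"object","properties":{"rows":{"type":"array","items":{"type":"object","properties":{"dx":{"type":"number"},"dy":{"type":"number"},"dz":{"type":"number"},"wx":{"type":"number"},"wy":{"type":"number"},"wz":{"type":"number"},"hand":{"type":"number"}}}}},"required":["rows"]}

```bash
mkdir -p pics
cat > h.py <<'E'
import numpy as np, cv2
from workcell import bot
from scipy.spatial.transform import Rotation as R
def cam(n):
    o=bot.get_obs(); im=bot.camera(n); c=bot.get_calibration(n)
    if 'mount' in c:
        T=np.eye(4);T[:3,:3]=R.from_quat(o['tool_rot']).as_matrix();T[:3,3]=o['eef_pos']
        M=T@np.array(c['mount']); c['origin']=M[:3,3]; c['rotation']=M[:3,:3]
    c['origin']=np.array(c['origin']);c['rotation']=np.array(c['rotation'])
    if c['rotation'].shape!=(3,3): c['rotation']=R.from_quat(c['rotation']).as_matrix()
    return im,c
def f(c): return 192/np.tan(np.radians(c['vfov'])/2)
def K(c): return np.array([[f(c),0,c['cx']],[0,f(c),c['cy']],[0,0,1.]])
def D(c):
    for k in c:
        if 'dist' in k: return np.array(c[k],float).ravel()
    return np.zeros(5)
def onplane(c,uv,z):
    p=cv2.undistortPoints(np.array([[uv]],float),K(c),D(c)).ravel()
    d=c['rotation']@np.array([p[0],-p[1],-1]); o=c['origin']
    return o+d*(z-o[2])/d[2]
def proj(c,P):
    q=(np.atleast_2d(P)-c['origin'])@c['rotation']*np.array([1,-1,-1])
    return cv2.projectPoints(q.reshape(-1,1,3),np.zeros(3),np.zeros(3),K(c),D(c))[0].reshape(-1,2)
E
python3 - <<'E'
from h import *
ims=[]
for n in ['scene','top']:
    im,c=cam(n); cv2.imwrite(f'pics/{n}0.png',im[:,:,::-1]); 
    print(n,{k:(np.round(v,4).tolist() if not isinstance(v,(str,dict)) else v) for k,v in c.items()})
    for t in ['canister','coupling','coupling_grip','cam_a','cam_a_pad']:
        print(t,[(np.round(d['extent']).tolist(),round(d['score'],2)) for d in bot.look_for(n,t)[:4]])
E
```

```text
scene {'vfov': 42.8712, 'cx': 250.1373, 'cy': 202.3011, 'origin': [-0.4835, -0.7269, 0.7131], 'rotation': [[0.6511, 0.3295, -0.6837], [-0.7586, 0.2539, -0.6001], [-0.0241, 0.9094, 0.4152]]}
canister [([265.0, 231.0, 40.0, 60.0], 0.97), ([229.0, 227.0, 28.0, 28.0], 0.7), ([335.0, 251.0, 28.0, 37.0], 0.58)]
coupling [([209.0, 216.0, 24.0, 32.0], 0.62)]
coupling_grip [([210.0, 214.0, 24.0, 29.0], 0.65)]
cam_a []
cam_a_pad []
top {'vfov': 56.0534, 'cx': 251.0688, 'cy': 195.4081, 'origin': [0.4239, 0.1277, 1.1784], 'rotation': [[0.0161, 0.9974, -0.0707], [-0.9998, 0.0153, -0.0109], [-0.0098, 0.0709, 0.9974]]}
canister [([278.0, 207.0, 38.0, 41.0], 0.93), ([236.0, 209.0, 25.0, 19.0], 0.69), ([336.0, 190.0, 28.0, 25.0], 0.66), ([147.0, 186.0, 12.0, 22.0], 0.4)]
coupling [([198.0, 206.0, 19.0, 48.0], 0.64)]
coupling_grip [([369.0, 236.0, 10.0, 6.0], 0.69), ([197.0, 208.0, 19.0, 47.0], 0.65)]
cam_a [([197.0, 225.0, 6.0, 16.0], 0.5), ([195.0, 189.0, 2.0, 17.0], 0.4)]
cam_a_pad []
```

View pics/scene0.png

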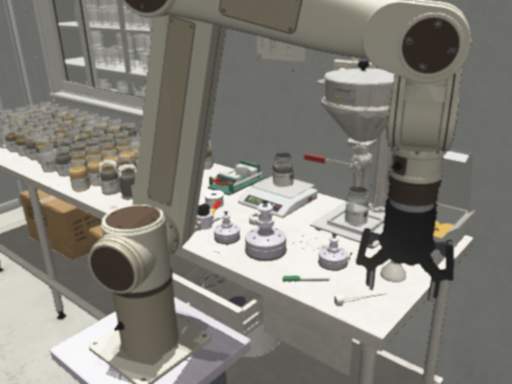

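View pics/top0.png

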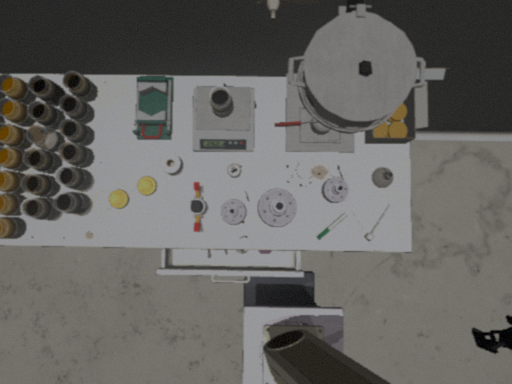

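The top view shows:
- **Canister candidates:** a large one at (278,207) about 40 px across, and small ones at (234,211) and (336,189). 120 mm at z=60 mm is about 39 px, so I choose the large one.
- **Coupling candidates:** (197,207), with red arms along image vertical. The round white thing at (173,164) is the label roll. I choose (197,207).

I'll check that choice in a crop.

Run:
```python
from h import *
t=cv2.imread('pics/top0.png'); s=cv2.imread('pics/scene0.png')
a=cv2.resize(t[150:240,160:310],None,fx=5,fy=5,interpolation=cv2.INTER_CUBIC)
cv2.imwrite('pics/crop1.png',a)
c=bot.get_calibration('top');c['origin']=np.array(c['origin']);c['rotation']=np.array(c['rotation'])
print('can',onplane(c,(277.5,207),.06),'coup',onplane(c,(197,207),.06))
o=bot.get_obs();print({k:np.round(v,3).tolist() for k,v in o.items()});print(R.from_quat(o['tool_rot']).as_matrix().round(3))
print(bot.get_calibration('wrist'))
```

```text
Traceback (most recent call last):
  File "h.py", line 20, in onplane
    d=c['rotation']@np.array([p[0],-p[1],-1]); o=c['origin']
      ~~~~~~~~~~~~~^~~~~~~~~~~~~~~~~~~~~~~~~~
ValueError: matmul: Input operand 1 has a mismatch in its core dimension 0, with gufunc signature (n?,k),(k,m?)->(n?,m?) (size 3 is different from 4)
```

View pics/crop1.png

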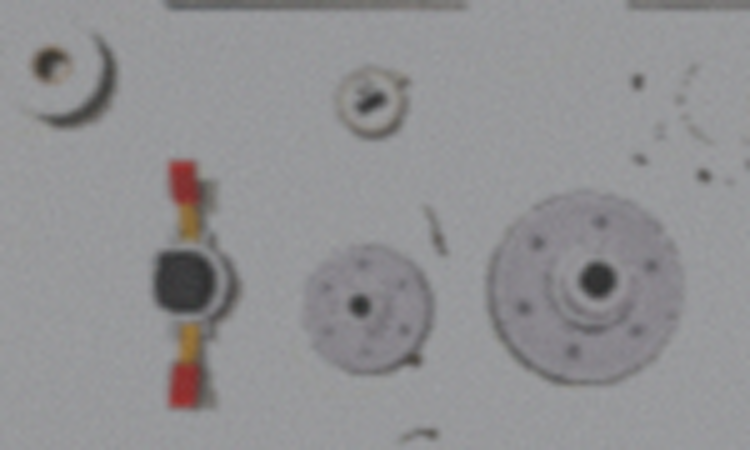

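The crop confirms both choices. The coupling has its black grip at crop (185,282) and red arms at (184,183) and (186,387). The large canister is centred at crop (586,287).

```bash
cat >> h.py <<'E'
def cal(n):
    c=bot.get_calibration(n);c['origin']=np.array(c['origin']);q=np.array(c['rotation'])
    c['rotation']=q if q.shape==(3,3) else R.from_quat(q).as_matrix(); return c
def delta(P,Rt=None):  # rows units to world pos P / tool rotation Rt from present pose
    o=bot.get_obs(); A=R.from_quat(o['tool_rot']).as_matrix()
    d=A.T@(np.array(P)-o['eef_pos'])/.05
    w=np.zeros(3) if Rt is None else np.degrees(R.from_matrix(A.T@Rt).as_rotvec())/5
    print('delta',d.round(3),'w',w.round(2))
E
python3 - <<'E'
from h import *
c=cal('top')
print('can',onplane(c,(277.2,207.4),.06),'coup',onplane(c,(197,206.4),.072))
a,b=onplane(c,(196.8,186.6),.06),onplane(c,(197.2,227.4),.06);print(a,b)
o=bot.get_obs();print({k:np.round(v,3).tolist() for k,v in o.items()});print(R.from_quat(o['tool_rot']).as_matrix().round(3))
w=bot.get_calibration('wrist');print(w.keys(),np.array(w['mount']).round(3),w)
P=onplane(c,(197,206.4),.072);P[2]=.3
delta(P,np.array([[1,0,0],[0,-1,0],[0,0,-1.]]))
delta(P,np.array([[-1,0,0],[0,1,0],[0,0,-1.]]))
E
```

```text
can [0.46720573 0.05833693 0.06      ] coup [0.46594795 0.30539504 0.072     ]
[0.52814901 0.30959719 0.06      ] [0.40144063 0.30496698 0.06      ]
{'clock': 0.6, 'joint_pos': [-1.219, 0.241, 0.005, 1.335, -0.0, 1.571], 'joint_vel': [0.0, -0.003, 0.0, -0.001, 0.001, -0.001], 'tau': [-0.001, -37.198, 25.257, 0.001, -0.0, -0.0], 'eef_pos': [0.172, -0.469, 0.242], 'tool_rot': [0.985, 0.175, 0.0, 0.0], 'ft_force': [0.585, 0.141, 0.35], 'ft_torque': [-0.016, -0.016, -0.037], 'grasp_force': 0.0, 'grip_width': 0.086}
[[ 0.939  0.345  0.   ]
 [ 0.345 -0.939 -0.   ]
 [-0.     0.    -1.   ]]
dict_keys(['vfov', 'cx', 'cy', 'mount']) [[-0.001  0.964  0.264  0.067]
 [ 1.     0.001 -0.    -0.   ]
 [-0.     0.264 -0.964 -0.132]
 [ 0.     0.     0.     1.   ]] {'vfov': 63.19543419018872, 'cx': 257.6833677609616, 'cy': 195.15945232346812, 'mount': array([[-1.02585359e-03,  9.64443057e-01,  2.64288737e-01,
         6.72374499e-02],
       [ 9.99999418e-01,  1.07794165e-03, -5.20656054e-05,
        -1.39604737e-04],
       [-3.35102149e-04,  2.64288530e-01, -9.64443602e-01,
        -1.32170185e-01],
       [ 0.00000000e+00,  0.00000000e+00,  0.00000000e+00,
         1.00000000e+00]])}
delta [ 10.853 -12.523  -1.154] w [ 0.   -0.    4.03]
delta [ 10.853 -12.523  -1.154] w [  0.     0.   -31.97]
```

>>> drive_tool:
  rows:
    - {"dx": 5.4, "dy": -6.3, "dz": -0.6, "wz": 1.8, "hand": 85}
    - {"dx": 10.85, "dy": -12.5, "dz": -0.4, "wz": 3.6, "hand": 85}
    - {"dx": 10.85, "dy": -12.5, "dz": -0.4, "wz": 3.6, "hand": 85}
    - {"dx": 10.85, "dy": -12.5, "dz": -0.4, "wz": 3.6, "hand": 85}
    - {"dx": 10.85, "dy": -12.5, "dz": -0.4, "wz": 3.6, "hand": 85}
    - {"dx": 10.85, "dy": -12.5, "dz": -0.4, "wz": 3.6, "hand": 85}
    - {"dx": 10.85, "dy": -12.5, "dz": -0.4, "wz": 3.6, "hand": 85}
    - {"dx": 10.85, "dy": -12.5, "dz": -0.4, "wz": 3.6, "hand": 85}
    - {"dx": 10.85, "dy": -12.5, "dz": -0.4, "wz": 3.6, "hand": 85}
    - {"dx": 10.85, "dy": -12.5, "dz": -0.4, "wz": 3.6, "hand": 85}
    - {"dx": 10.85, "dy": -12.5, "dz": -0.4, "wz": 3.6, "hand": 85}
    - {"dx": 10.85, "dy": -12.5, "dz": -0.4, "wz": 3.6, "hand": 85}
    - {"dx": 10.85, "dy": -12.5, "dz": -0.4, "wz": 3.6, "hand": 85}
    - {"dx": 10.85, "dy": -12.5, "dz": -0.4, "wz": 3.6, "hand": 85}
    - {"dx": 10.85, "dy": -12.5, "dz": -0.4, "wz": 3.6, "hand": 85}
    - {"dx": 10.85, "dy": -12.5, "dz": -0.4, "wz": 3.6, "hand": 85}
    - {"dx": 10.85, "dy": -12.5, "dz": -0.4, "wz": 3.6, "hand": 85}
    - {"dx": 10.85, "dy": -12.5, "dz": -0.4, "wz": 3.6, "hand": 85}
    - {"dx": 10.85, "dy": -12.5, "dz": -0.4, "wz": 3.6, "hand": 85}
    - {"dx": 10.85, "dy": -12.5, "dz": -0.4, "wz": 3.6, "hand": 85}

```text
invalid input at $.rows[0]: expected keys dx, dy, dz, wx, wy, wz, hand
```

Run:
```python
from h import *
o=bot.get_obs();print(o['clock'],o['eef_pos'],o['joint_pos'],R.from_quat(o['tool_rot']).as_matrix().round(3))
im,c=cam('wrist');cv2.imwrite('pics/w1.png',im[:,:,::-1]);np.save('w1.npy',np.array(c,dtype=object),allow_pickle=True)
for t in ['coupling','coupling_grip','cam_a_pad']:
    print(t,[(np.round(d['extent'],1).tolist(),round(d['score'],2)) for d in bot.look_for('wrist',t)[:3]])
hsv=cv2.cvtColor(im,cv2.COLOR_RGB2HSV)
m=((hsv[...,0]<6)|(hsv[...,0]>174))&(hsv[...,1]>130)&(hsv[...,2]>60)
n,l,s,ce=cv2.connectedComponentsWithStats(m.astype(np.uint8))
for i in range(1,n):
    if s[i,4]>100: print(s[i],ce[i],onplane(c,ce[i],.055))
```

```text
0.6 [ 0.17226833 -0.46937113  0.24233885] [-1.21903852e+00  2.40537004e-01  5.00232093e-03  1.33523780e+00
 -3.57009878e-06  1.57080665e+00] [[ 0.939  0.345  0.   ]
 [ 0.345 -0.939 -0.   ]
 [-0.     0.    -1.   ]]
coupling []
coupling_grip []
cam_a_pad []
```

View pics/w1.png

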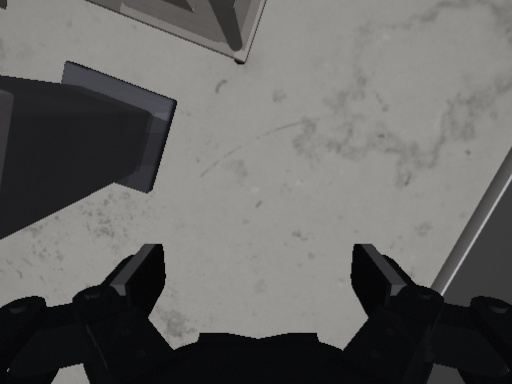

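The move was refused because every key is required. The picture shows only floor, with the open fingers at rows 250–330.

>>> drive_tool:
  rows:
    - {"dx": 5.4, "dy": -6.3, "dz": -0.6, "wx": 0, "wy": 0, "wz": 1.8, "hand": 85}
    - {"dx": 10.85, "dy": -12.5, "dz": -0.4, "wx": 0, "wy": 0, "wz": 3.6, "hand": 85}
    - {"dx": 10.85, "dy": -12.5, "dz": -0.4, "wx": 0, "wy": 0, "wz": 3.6, "hand": 85}
    - {"dx": 10.85, "dy": -12.5, "dz": -0.4, "wx": 0, "wy": 0, "wz": 3.6, "hand": 85}
    - {"dx": 10.85, "dy": -12.5, "dz": -0.4, "wx": 0, "wy": 0, "wz": 3.6, "hand": 85}
    - {"dx": 10.85, "dy": -12.5, "dz": -0.4, "wx": 0, "wy": 0, "wz": 3.6, "hand": 85}
    - {"dx": 10.85, "dy": -12.5, "dz": -0.4, "wx": 0, "wy": 0, "wz": 3.6, "hand": 85}
    - {"dx": 10.85, "dy": -12.5, "dz": -0.4, "wx": 0, "wy": 0, "wz": 3.6, "hand": 85}
    - {"dx": 10.85, "dy": -12.5, "dz": -0.4, "wx": 0, "wy": 0, "wz": 3.6, "hand": 85}
    - {"dx": 10.85, "dy": -12.5, "dz": -0.4, "wx": 0, "wy": 0, "wz": 3.6, "hand": 85}
    - {"dx": 10.85, "dy": -12.5, "dz": -0.4, "wx": 0, "wy": 0, "wz": 3.6, "hand": 85}
    - {"dx": 10.85, "dy": -12.5, "dz": -0.4, "wx": 0, "wy": 0, "wz": 3.6, "hand": 85}
    - {"dx": 10.85, "dy": -12.5, "dz": -0.4, "wx": 0, "wy": 0, "wz": 3.6, "hand": 85}
    - {"dx": 10.85, "dy": -12.5, "dz": -0.4, "wx": 0, "wy": 0, "wz": 3.6, "hand": 85}
    - {"dx": 10.85, "dy": -12.5, "dz": -0.4, "wx": 0, "wy": 0, "wz": 3.6, "hand": 85}
    - {"dx": 10.85, "dy": -12.5, "dz": -0.4, "wx": 0, "wy": 0, "wz": 3.6, "hand": 85}
    - {"dx": 10.85, "dy": -12.5, "dz": -0.4, "wx": 0, "wy": 0, "wz": 3.6, "hand": 85}
    - {"dx": 10.85, "dy": -12.5, "dz": -0.4, "wx": 0, "wy": 0, "wz": 3.6, "hand": 85}

```text
clock: 2.6
eef_pos: [0.4611, 0.0574, 0.261]
tool_rot: [0.999, 0.05, -0.002, -0.019]
ft_force: [-0.0, -0.1, -0.3]
grip_width: 0.0849
grasp_force: 0.0
```

```bash
cat > w.py <<'E'
from h import *
import sys
o=bot.get_obs();print(o['clock'],o['eef_pos'],o['joint_pos'].round(3),R.from_quat(o['tool_rot']).as_matrix().round(3).tolist(),o['ft_force'])
im,c=cam('wrist');cv2.imwrite(f'pics/{sys.argv[1]}.png',im[:,:,::-1])
hsv=cv2.cvtColor(im,cv2.COLOR_RGB2HSV)
m=((hsv[...,0]<6)|(hsv[...,0]>174))&(hsv[...,1]>130)&(hsv[...,2]>60)
n,l,s,ce=cv2.connectedComponentsWithStats(m.astype(np.uint8))
for i in range(1,n):
    if s[i,4]>100: print(s[i],ce[i],onplane(c,ce[i],.055))
for t in sys.argv[2:]:
    for d in bot.outline_of('wrist',t)[:2]:
        y,x=np.nonzero(d['region']); print(t,round(d['score'],2),np.round(d['extent']),cv2.minAreaRect(np.c_[x,y].astype(np.float32)))
E
python3 w.py w2 coupling_grip
```

```text
2.6 [0.46109501 0.05740381 0.26097106] [ 0.1    0.164 -0.044  1.365  0.039  3.141] [[0.995, 0.1, -0.005], [0.1, -0.994, 0.038], [-0.001, -0.039, -0.999]] [-0.03710338 -0.13459046 -0.25391188]
[ 17  68  30  27 422] [31.06398104 80.84834123] [0.53224545 0.31165922 0.055     ]
[ 36 184  22  25 383] [ 46.66057441 195.98172324] [0.40688455 0.30548573 0.055     ]
coupling_grip 0.64 [ 51. 138.  76. 139.] ((49.0, 138.5), (141.0, 74.0), 90.0)
```

View pics/w2.png

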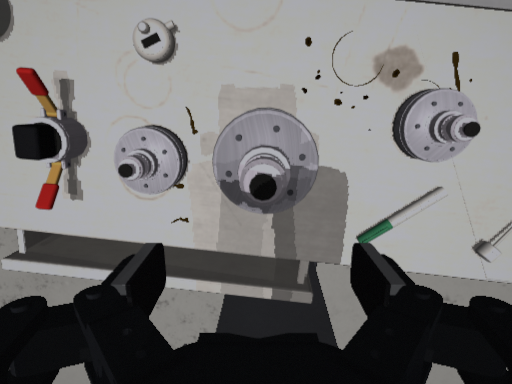

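The view is from above the big canister: its flange is near (265,160), poppet at (263,186), coupling at left (38,140) with red pads at (31,81) and (47,196). Joint 6 hit its limit, so I'll use the half-turned grasp.

```bash
cat >> h.py <<'E'
def yawR(d):
    c,s=np.cos(np.radians(d)),np.sin(np.radians(d)); return np.array([[c,s,0],[s,-c,0],[0,0,-1.]])
E
python3 - <<'E'
from h import *
delta([.467,.308,.26],yawR(182.5)); delta([.467,.308,.26],yawR(95))
im,c=cam('wrist')
for d in bot.outline_of('wrist','canister')[:3]: print(d['score'],np.round(d['extent']))
E
```

```text
delta [ 0.617 -4.97   0.209] w [ -0.04  -0.68 -35.34]
delta [ 0.617 -4.97   0.209] w [ -0.36  -0.34 -17.85]
0.89 [150. 160.  71.  68.]
0.86 [436. 125.  86.  77.]
0.62 [264. 161. 108. 106.]
```

>>> drive_tool:
  rows:
    - {"dx": 0.62, "dy": -4.97, "dz": 0.2, "wx": -0.36, "wy": -0.34, "wz": -17.85, "hand": 85}
    - {"dx": 0.62, "dy": -4.97, "dz": 0.2, "wx": -0.36, "wy": -0.34, "wz": -17.85, "hand": 85}
    - {"dx": 0.62, "dy": -4.97, "dz": 0.2, "wx": -0.36, "wy": -0.34, "wz": -17.85, "hand": 85}
    - {"dx": 0.62, "dy": -4.97, "dz": 0.2, "wx": -0.36, "wy": -0.34, "wz": -17.85, "hand": 85}
    - {"dx": 0.62, "dy": -4.97, "dz": 0.2, "wx": -0.36, "wy": -0.34, "wz": -17.85, "hand": 85}
    - {"dx": 0.62, "dy": -4.97, "dz": 0.2, "wx": -0.36, "wy": -0.34, "wz": -17.85, "hand": 85}
    - {"dx": 0.62, "dy": -4.97, "dz": 0.2, "wx": -0.36, "wy": -0.34, "wz": -17.85, "hand": 85}
    - {"dx": 0.62, "dy": -4.97, "dz": 0.2, "wx": -0.36, "wy": -0.34, "wz": -17.85, "hand": 85}
    - {"dx": 0.62, "dy": -4.97, "dz": 0.2, "wx": -0.36, "wy": -0.34, "wz": -17.85, "hand": 85}
    - {"dx": 0.62, "dy": -4.97, "dz": 0.2, "wx": -0.36, "wy": -0.34, "wz": -17.85, "hand": 85}
    - {"dx": 0.62, "dy": -4.97, "dz": 0.2, "wx": -0.04, "wy": -0.68, "wz": -35.3, "hand": 85}
    - {"dx": 0.62, "dy": -4.97, "dz": 0.2, "wx": -0.04, "wy": -0.68, "wz": -35.3, "hand": 85}
    - {"dx": 0.62, "dy": -4.97, "dz": 0.2, "wx": -0.04, "wy": -0.68, "wz": -35.3, "hand": 85}
    - {"dx": 0.62, "dy": -4.97, "dz": 0.2, "wx": -0.04, "wy": -0.68, "wz": -35.3, "hand": 85}
    - {"dx": 0.62, "dy": -4.97, "dz": 0.2, "wx": -0.04, "wy": -0.68, "wz": -35.3, "hand": 85}
    - {"dx": 0.62, "dy": -4.97, "dz": 0.2, "wx": -0.04, "wy": -0.68, "wz": -35.3, "hand": 85}
    - {"dx": 0.62, "dy": -4.97, "dz": 0.2, "wx": -0.04, "wy": -0.68, "wz": -35.3, "hand": 85}
    - {"dx": 0.62, "dy": -4.97, "dz": 0.2, "wx": -0.04, "wy": -0.68, "wz": -35.3, "hand": 85}
    - {"dx": 0.62, "dy": -4.97, "dz": 0.2, "wx": -0.04, "wy": -0.68, "wz": -35.3, "hand": 85}
    - {"dx": 0.62, "dy": -4.97, "dz": 0.2, "wx": -0.04, "wy": -0.68, "wz": -35.3, "hand": 85}

```text
clock: 4.8
eef_pos: [0.466, 0.3075, 0.2607]
tool_rot: [0.018, 1.0, -0.0, -0.0]
ft_force: [0.2, 0.2, 0.3]
grip_width: 0.085
grasp_force: 0.0
```

```bash
python3 w.py w3 coupling_grip; python3 -c "
from h import *
delta([.467,.308,.26],yawR(182.5))"
```

```text
4.8 [0.46600134 0.30746351 0.26069214] [0.583 0.352 0.206 1.425 0.    0.619] [[-0.999, 0.035, -0.0], [0.035, 0.999, -0.0], [0.0, -0.0, -1.0]] [0.22604101 0.24873195 0.27469118]
[249 101  17  26 320] [258.5125   111.315625] [0.40117728 0.31075672 0.055     ]
[257 214  16  26 362] [264.83977901 226.40883978] [0.5296135  0.31346212 0.055     ]
coupling_grip 0.81 [263. 170.  47. 140.] ((260.5, 170.5), (139.0, 45.0), 90.0)
delta [-0.018  0.01   0.014] w [-0.   -0.   -0.98]
```

View pics/w3.png

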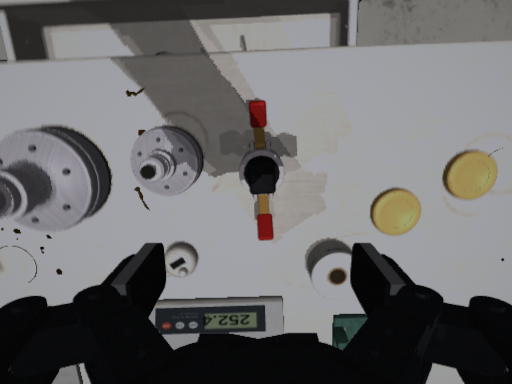

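The coupling is now directly below: black grip at (262,180), red pads at (258,111) and (265,226). A small canister stands at (167,160), so I'll narrow the opening for the descent.

```bash
python3 -c "
from h import *
delta([.4655,.312,.12],yawR(181.5));delta([.4655,.312,.057],yawR(181.5))"
```

```text
delta [0.015 0.089 2.814] w [-0.   -0.   -0.78]
delta [0.014 0.089 4.074] w [-0.   -0.   -0.78]
```

>>> drive_tool:
  rows:
    - {"dx": 0.01, "dy": 0.09, "dz": 1, "wx": 0, "wy": 0, "wz": -0.78, "hand": 52}
    - {"dx": 0.01, "dy": 0.09, "dz": 2, "wx": 0, "wy": 0, "wz": -0.78, "hand": 52}
    - {"dx": 0.01, "dy": 0.09, "dz": 2.8, "wx": 0, "wy": 0, "wz": -0.78, "hand": 52}
    - {"dx": 0.01, "dy": 0.09, "dz": 2.8, "wx": 0, "wy": 0, "wz": -0.78, "hand": 52}
    - {"dx": 0.01, "dy": 0.09, "dz": 2.8, "wx": 0, "wy": 0, "wz": -0.78, "hand": 52}

```text
clock: 5.4
eef_pos: [0.4659, 0.3122, 0.121]
tool_rot: [-0.012, 1.0, -0.0, -0.001]
ft_force: [-0.1, 0.8, 1.3]
grip_width: 0.0518
grasp_force: 0.0
```

```bash
python3 w.py w4; python3 -c "
from h import *
delta([.4655,.312,.057],yawR(181.5));delta([.4655,.312,.18])"
```

```text
5.4 [0.46589857 0.31223626 0.12095777] [ 0.59   0.439 -0.037  1.096  0.     0.566] [[-1.0, -0.025, -0.001], [-0.025, 1.0, -0.001], [0.001, -0.001, -1.0]] [-0.13463692  0.7537276   1.31448001]
[ 243   94   28   45 1189] [256.59545837 115.67031119] [0.40298114 0.31016406 0.055     ]
[ 245  275   24   44 1015] [256.80098522 296.70935961] [0.5296663  0.31320894 0.055     ]
delta [ 0.038 -0.023  1.312] w [ 0.02  0.03 -0.01]
delta [ 0.033 -0.02  -1.148] w [0. 0. 0.]
```

View pics/w4.png

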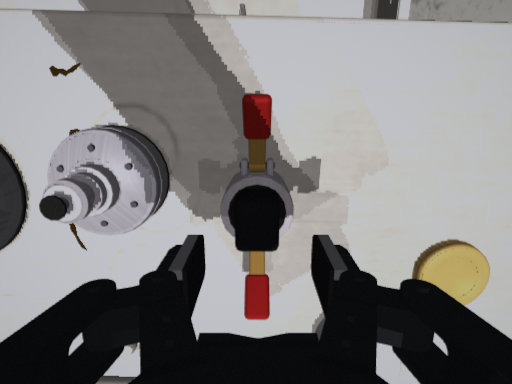

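The grip is centred between the fingers at (257,215), with the arms vertical in the image. Going down.

>>> drive_tool:
  rows:
    - {"dx": 0, "dy": -0.01, "dz": 0.5, "wx": 0, "wy": 0, "wz": 0, "hand": 52}
    - {"dx": 0, "dy": -0.01, "dz": 1.0, "wx": 0, "wy": 0, "wz": 0, "hand": 52}
    - {"dx": 0, "dy": -0.01, "dz": 1.27, "wx": 0, "wy": 0, "wz": 0, "hand": 52}
    - {"dx": 0, "dy": -0.01, "dz": 1.27, "wx": 0, "wy": 0, "wz": 0, "hand": 52}
    - {"dx": 0, "dy": -0.01, "dz": 1.27, "wx": 0, "wy": 0, "wz": 0, "hand": 40}
    - {"dx": 0, "dy": -0.01, "dz": 1.27, "wx": 0, "wy": 0, "wz": 0, "hand": 20}
    - {"dx": 0, "dy": -0.01, "dz": 1.27, "wx": 0, "wy": 0, "wz": 0, "hand": 20}
    - {"dx": 0, "dy": -0.01, "dz": 1.27, "wx": 0, "wy": 0, "wz": 0, "hand": 20}
    - {"dx": 0, "dy": -0.01, "dz": 1.27, "wx": 0, "wy": 0, "wz": 0, "hand": 20}
    - {"dx": 0, "dy": -0.01, "dz": 1.27, "wx": 0, "wy": 0, "wz": 0, "hand": 20}

```text
clock: 6.45
eef_pos: [0.4679, 0.3129, 0.0597]
tool_rot: [-0.013, 1.0, 0.001, 0.002]
ft_force: [-0.7, -1.2, 6.7]
grip_width: 0.0271
grasp_force: 59.2
```

>>> drive_tool:
  rows:
    - {"dx": 0, "dy": 0, "dz": -0.5, "wx": 0, "wy": 0, "wz": 0, "hand": 20}
    - {"dx": 0, "dy": 0, "dz": -1.4, "wx": 0, "wy": 0, "wz": 0, "hand": 20}
    - {"dx": 0, "dy": 0, "dz": -2.3, "wx": 0, "wy": 0, "wz": 0, "hand": 20}
    - {"dx": 0, "dy": 0, "dz": -3.2, "wx": 0, "wy": 0, "wz": 0, "hand": 20}
    - {"dx": 0, "dy": 0, "dz": -4.0, "wx": 0, "wy": 0, "wz": 0, "hand": 20}
    - {"dx": 0, "dy": 0, "dz": -4.2, "wx": 0, "wy": 0, "wz": 0, "hand": 20}
    - {"dx": 0, "dy": 0, "dz": -4.2, "wx": 0, "wy": 0, "wz": 0, "hand": 20}
    - {"dx": 0, "dy": 0, "dz": -4.2, "wx": 0, "wy": 0, "wz": 0, "hand": 20}

```text
clock: 7.25
eef_pos: [0.4652, 0.3114, 0.2648]
tool_rot: [-0.013, 1.0, -0.001, -0.002]
ft_force: [-0.3, -0.7, -3.9]
grip_width: 0.0268
grasp_force: 60.7
```

```bash
cat > p.py <<'E'
from h import *
import sys
o=bot.get_obs(); im,c=cam('wrist'); cv2.imwrite(f'pics/{sys.argv[1]}.png',im[:,:,::-1])
print(o['clock'],o['eef_pos'],o['ft_force'],o['grip_width'])
A=R.from_quat(o['tool_rot']).as_matrix();print(A.round(4).tolist())
hsv=cv2.cvtColor(im,cv2.COLOR_RGB2HSV)
m=((hsv[...,0]<6)|(hsv[...,0]>174))&(hsv[...,1]>130)&(hsv[...,2]>60)
n,l,s,ce=cv2.connectedComponentsWithStats(m.astype(np.uint8))
for i in range(1,n):
    if s[i,4]>100:
        p=onplane(c,ce[i],o['eef_pos'][2]-.0597+.0555); print(s[i],p,'tool',A.T@(p-o['eef_pos']))
E
python3 p.py w5
python3 - <<'E'
from h import *
im,c=cam('top'); cv2.imwrite('pics/top2.png',im[:,:,::-1])
for d in bot.outline_of('top','canister')[:3]: print(d['score'],np.round(d['extent'],1))
E
```

```text
7.25 [0.4652321  0.31138795 0.26476233] [-0.26137942 -0.66661449 -3.88176301] 0.026822356098642627
[[-0.9996, -0.0266, -0.0034], [-0.0266, 0.9996, -0.002], [0.0034, -0.0019, -1.0]]
[ 237   81   42   64 2492] [0.39963452 0.30967485 0.26056233] tool [6.56052000e-02 4.24542170e-05 4.42418999e-03]
[242 325  31  14 325] [0.50883721 0.31236556 0.26056233] tool [-0.04362978 -0.00017591  0.00405124]
0.89 [335.9 189.6  24.9  26.9]
0.75 [276.8 206.8  34.7  39.7]
0.57 [234.4 210.4  28.2  26.1]
```

View pics/w5.png

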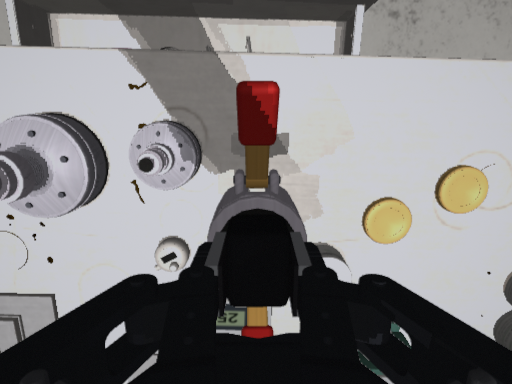

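The coupling is held, with the cap in the fingers at (257,240) and its near red pad at (258,113). Next I'll work out the coupling's offset in the tool and the canister axis.

Run:
```python
from h import *
def wc(pos,Rm):
    U,_,V=np.linalg.svd(np.array(Rm)); T=np.eye(4);T[:3,:3]=U@V;T[:3,3]=pos
    c=bot.get_calibration('wrist');M=T@c['mount'];c['origin']=M[:3,3];c['rotation']=M[:3,:3];return c,T
c2,_=wc([.46109501,.05740381,.26097106],[[0.995,0.1,-0.005],[0.1,-0.994,0.038],[-0.001,-0.039,-0.999]])
print('can w2',onplane(c2,(265,160.5),.06))
# fit rim ellipse in w2
im=cv2.imread('pics/w2.png')
from scipy.optimize import least_squares
th=np.linspace(0,2*np.pi,180,endpoint=False)
def circ(x,y,r,z): return np.c_[x+r*np.cos(th),y+r*np.sin(th),np.full(180,z)]
# score: gradient along rim
def score(im,c,x,y,r,z):
    g=cv2.GaussianBlur(cv2.cvtColor(im,cv2.COLOR_BGR2GRAY),(3,3),0).astype(np.float32)
    G=cv2.magnitude(cv2.Sobel(g,5,1,0),cv2.Sobel(g,5,0,1))
    p=proj(c,circ(x,y,r,z)).astype(np.float32)
    return cv2.remap(G,p[None,:,0],p[None,:,1],cv2.INTER_LINEAR).clip(0,120).mean()
ct=cal('top')
for nm,i,c in [('w2',im,c2),('top',cv2.imread('pics/top2.png'),ct)]:
    b=max((score(i,c,x,y,.06,.06),x,y) for x in np.arange(.455,.48,.0005) for y in np.arange(.045,.070,.0005))
    print(nm,b)
# coupling in tool: pads
for nm,pos,Rm,zc in [('w4',[.46589857,.31223626,.12095777],[[-1.0,-0.025,-0.001],[-0.025,1.0,-0.001],[0.001,-0.001,-1.0]],0),
  ('w5',[.4652321,.31138795,.26476233],[[-0.9996,-0.0266,-0.0034],[-0.0266,0.9996,-0.002],[0.0034,-0.0019,-1.0]],.2051)]:
    c,T=wc(pos,Rm)
    im=cv2.imread(f'pics/{nm}.png');h=cv2.cvtColor(im,cv2.COLOR_BGR2HSV)
    m=((h[...,0]<6)|(h[...,0]>174))&(h[...,1]>130)&(h[...,2]>60)
    n,l,s,ce=cv2.connectedComponentsWithStats(m.astype(np.uint8))
    obs=[s[i] for i in range(1,n) if s[i,4]>500]
    P=[]
    for al in (27,59):
        for q in (-4,4):
            for w in (-9,9): P.append([30+(al-q)*.7071,w,22+(al+q)*.7071])
    P=np.array(P)/1e3
    yaw=np.radians(1.4); Rz=np.array([[np.cos(yaw),-np.sin(yaw),0],[np.sin(yaw),np.cos(yaw),0],[0,0,1]])
    def res(v,full=False):
        out=[]
        for b,sg in zip(obs,(-1,1)):
            Q=(P*[sg,1,1])@Rz.T+[v[0],v[1],zc+v[2]]
            p=proj(c,Q); out+= [p[:,1].min()-b[1]+.5,p[:,1].max()-b[1]-b[3]+.5,p[:,0].min()-b[0]+.5,p[:,0].max()-b[0]-b[2]+.5]
        return np.array(out)
    r=least_squares(res,[pos[0],pos[1],0]); print(nm,r.x,res(r.x).round(1),'tool',T[:3,:3].T@(np.r_[r.x[:2],0]-np.r_[pos[:2],0]))
    r=least_squares(lambda v:res([v[0],v[1],0]),[pos[0],pos[1]]); print('  z fixed',r.x,res(np.r_[r.x,0]).round(1))
```

```text
can w2 [0.47464844 0.05858537 0.06      ]
w2 (np.float32(54.384537), np.float64(0.47100000000000003), np.float64(0.05600000000000001))
top (np.float32(64.20472), np.float64(0.466), np.float64(0.06150000000000001))
w4 [0.46490295 0.31160169 0.00720027] [-0.5  2.3 -2.5  2.2 -3.6  1.6 -1.3  1.7] tool [ 1.01116611e-03 -6.09488138e-04  1.62516665e-06]
  z fixed [0.46658398 0.31160433] [ 3.1  3.8 -1.8  1.5 -6.4 -2.9 -0.8  1.2]
w5 [ 0.4615477   0.31128713 -0.01006503] [ 0.5 -0.6 -0.7  0.7] tool [ 3.68575422e-03 -2.76354734e-06  1.26329470e-05]
  z fixed [0.46170168 0.31131922] [-1.4  1.9 -2.5  2.5]
```

```bash
python3 -c "
from h import *
delta([.54,.058,.265],yawR(181.5))"
```

```text
delta [-1.364 -5.102 -0.01 ] w [-0.03 -0.06  0.01]
```

>>> drive_tool:
  rows:
    - {"dx": -0.2, "dy": -0.6, "dz": 0, "wx": 0, "wy": 0, "wz": 0, "hand": 20}
    - {"dx": -0.4, "dy": -1.4, "dz": 0, "wx": 0, "wy": 0, "wz": 0, "hand": 20}
    - {"dx": -0.6, "dy": -2.2, "dz": 0, "wx": 0, "wy": 0, "wz": 0, "hand": 20}
    - {"dx": -0.8, "dy": -3.0, "dz": 0, "wx": 0, "wy": 0, "wz": 0, "hand": 20}
    - {"dx": -1.0, "dy": -3.8, "dz": 0, "wx": 0, "wy": 0, "wz": 0, "hand": 20}
    - {"dx": -1.2, "dy": -4.5, "dz": 0, "wx": 0, "wy": 0, "wz": 0, "hand": 20}
    - {"dx": -1.36, "dy": -5.0, "dz": 0, "wx": 0, "wy": 0, "wz": 0, "hand": 20}
    - {"dx": -1.36, "dy": -5.1, "dz": 0, "wx": 0, "wy": 0, "wz": 0, "hand": 20}
    - {"dx": -1.36, "dy": -5.1, "dz": 0, "wx": 0, "wy": 0, "wz": 0, "hand": 20}
    - {"dx": -1.36, "dy": -5.1, "dz": 0, "wx": 0, "wy": 0, "wz": 0, "hand": 20}
    - {"dx": -1.36, "dy": -5.1, "dz": 0, "wx": 0, "wy": 0, "wz": 0, "hand": 20}

```text
clock: 8.5
eef_pos: [0.5405, 0.06, 0.2666]
tool_rot: [-0.014, 1.0, 0.0, -0.001]
ft_force: [-0.9, 0.4, -3.6]
grip_width: 0.0269
grasp_force: 60.8
```

```bash
python3 p.py w6
```

```text
8.5 [0.54050465 0.0599883  0.26659605] [-0.86749823  0.36346393 -3.56869559] 0.02688622978494182
[[-0.9996, -0.0284, -0.0011], [-0.0284, 0.9996, 0.0003], [0.0011, 0.0003, -1.0]]
[ 237   81   42   64 2492] [0.47494813 0.05814922 0.26239605] tool [6.55777586e-02 1.99396421e-05 4.27047483e-03]
[242 326  31  13 325] [0.58425594 0.0610872  0.26239605] tool [-0.04376934 -0.00014404  0.00415292]
```

View pics/w6.png

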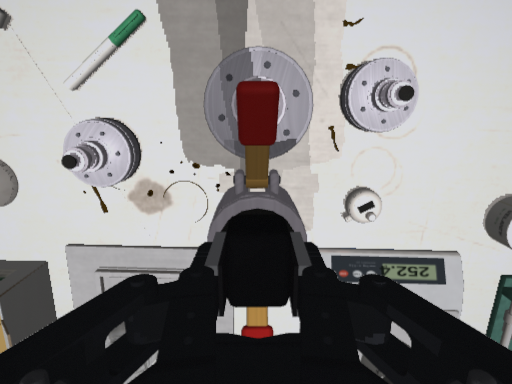

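The canister disc spans columns 205–313 and rows 46–158, with the red pad over its adaptor. I'll fit the rim.

```bash
cat > rim.py <<'E'
from h import *
import sys
o=bot.get_obs();im,c=cam('wrist')
g=cv2.GaussianBlur(cv2.cvtColor(im,cv2.COLOR_RGB2GRAY),(3,3),0).astype(np.float32)
G=cv2.magnitude(cv2.Sobel(g,5,1,0),cv2.Sobel(g,5,0,1)).clip(0,120)
th=np.linspace(0,2*np.pi,180,endpoint=False)
def sc(x,y,r,z):
    p=proj(c,np.c_[x+r*np.cos(th),y+r*np.sin(th),np.full(180,z)]).astype(np.float32)
    return cv2.remap(G,p[None,:,0],p[None,:,1],cv2.INTER_LINEAR).mean()
for r in (.058,.059,.06,.061,.062):
    print(r,max((sc(x,y,r,.06),x,y) for x in np.arange(.458,.482,.0005) for y in np.arange(.048,.070,.0005)))
print(onplane(c,(258.8,102),.06))
E
python3 rim.py
```

```text
0.058 (np.float32(88.741005), np.float64(0.46950000000000003), np.float64(0.05900000000000001))
0.059 (np.float32(57.027103), np.float64(0.47000000000000003), np.float64(0.05750000000000001))
0.06 (np.float32(48.120274), np.float64(0.47000000000000003), np.float64(0.05600000000000001))
0.061 (np.float32(42.955708), np.float64(0.46900000000000003), np.float64(0.05500000000000001))
0.062 (np.float32(39.412315), np.float64(0.4685), np.float64(0.054000000000000006))
[0.46627034 0.05931582 0.06      ]
```

```bash
python3 -c "
from h import *
delta([.473,.0592,.235],yawR(181.5))"
```

```text
delta [1.353 0.023 0.639] w [ 0.   -0.    0.03]
```

>>> drive_tool:
  rows:
    - {"dx": 0.6, "dy": 0.02, "dz": 0, "wx": 0, "wy": 0, "wz": 0, "hand": 20}
    - {"dx": 1.2, "dy": 0.02, "dz": 0.2, "wx": 0, "wy": 0, "wz": 0, "hand": 20}
    - {"dx": 1.35, "dy": 0.02, "dz": 0.5, "wx": 0, "wy": 0, "wz": 0, "hand": 20}
    - {"dx": 1.35, "dy": 0.02, "dz": 0.63, "wx": 0, "wy": 0, "wz": 0, "hand": 20}
    - {"dx": 1.35, "dy": 0.02, "dz": 0.63, "wx": 0, "wy": 0, "wz": 0, "hand": 20}
    - {"dx": 1.35, "dy": 0.02, "dz": 0.63, "wx": 0, "wy": 0, "wz": 0, "hand": 20}
    - {"dx": 1.35, "dy": 0.02, "dz": 0.63, "wx": 0, "wy": 0, "wz": 0, "hand": 20}

```text
clock: 9.3
eef_pos: [0.4746, 0.0583, 0.2362]
tool_rot: [-0.013, 1.0, 0.0, 0.001]
ft_force: [-0.5, 0.6, -4.1]
grip_width: 0.0269
grasp_force: 60.7
```

```bash
python3 p.py w7
python3 - <<'E'
from h import *
a=cv2.imread('pics/w7.png'); im,c=cam('scene'); s=im[:,:,::-1]
s=cv2.resize(s[160:280,190:340],None,fx=3.2,fy=3.2,interpolation=cv2.INTER_CUBIC); 
t=np.zeros((384,300+490,3),np.uint8); t[:,:300]=a[:,106:406]; t[:,305:305+480]=s[:384,:480]
cv2.imwrite('pics/m7.png',t)
E
```

```text
9.3 [0.47459315 0.05829171 0.23617053] [-0.48866918  0.57311245 -4.07644366] 0.026934038594932087
[[-0.9996, -0.0269, 0.0015], [-0.0269, 0.9996, 0.0002], [-0.0015, 0.0002, -1.0]]
[ 237   81   42   64 2493] [0.40901576 0.05656454 0.23197053] tool [6.56061634e-02 3.46647432e-05 4.10445542e-03]
[242 326  31  13 325] [0.51844647 0.05932737 0.23197053] tool [-0.04385915 -0.00014394  0.00426386]
```

View pics/m7.png

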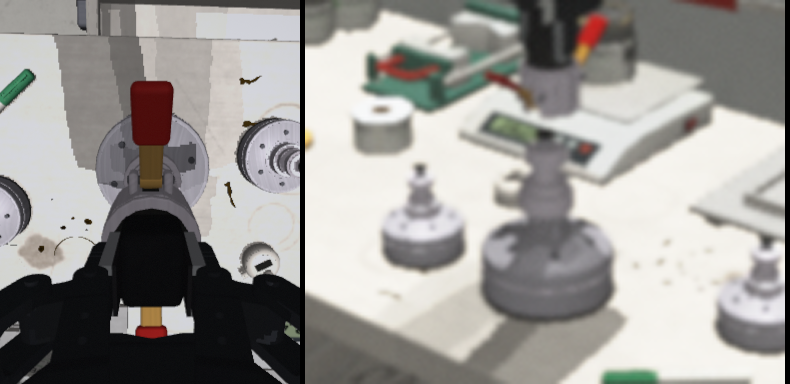

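The coupling hangs over the adaptor (cap at montage column 549, spigot at 546), roughly aligned. I'll get the height and fine offset numerically.

Run:
```python
from h import *
o=bot.get_obs();print(o['clock'],o['eef_pos'])
im,c=cam('scene');g=cv2.cvtColor(im,cv2.COLOR_RGB2GRAY)
for z in (.078,.118,.13,.14,.15,.16,.175,.2): print(z,proj(c,[.4695,.059,z]).round(1))
for r in range(178,236,3): print(r,g[r,248:282].tolist())
```

```text
9.4 [0.47428523 0.05814329 0.23597923]
0.078 [[264.1 224.9]]
0.118 [[263.9 212.2]]
0.13 [[263.9 208.3]]
0.14 [[263.8 205.1]]
0.15 [[263.8 201.8]]
0.16 [[263.8 198.5]]
0.175 [[263.7 193.5]]
0.2 [[263.6 185.1]]
178 [179, 171, 160, 146, 131, 120, 112, 112, 120, 126, 108, 70, 37, 31, 32, 33, 32, 32, 35, 44, 62, 75, 75, 66, 70, 92, 125, 143, 138, 125, 117, 121, 123, 124]
181 [110, 113, 116, 115, 113, 108, 102, 102, 112, 116, 106, 95, 84, 76, 69, 64, 61, 59, 60, 66, 67, 72, 80, 89, 97, 106, 115, 121, 124, 125, 123, 124, 126, 130]
184 [69, 62, 63, 63, 68, 96, 146, 181, 174, 141, 115, 115, 117, 117, 122, 123, 124, 124, 123, 123, 124, 124, 125, 125, 121, 115, 117, 111, 105, 110, 121, 126, 129, 129]
187 [221, 213, 185, 165, 152, 133, 103, 86, 86, 93, 104, 114, 113, 113, 118, 124, 127, 128, 130, 127, 126, 125, 127, 125, 120, 114, 122, 145, 176, 196, 200, 197, 197, 199]
190 [231, 232, 232, 233, 233, 233, 229, 204, 153, 108, 85, 84, 95, 108, 107, 101, 101, 116, 125, 125, 122, 123, 126, 125, 119, 114, 123, 155, 193, 219, 223, 224, 223, 223]
193 [228, 226, 229, 230, 230, 231, 231, 231, 226, 197, 14
[... 1808 characters left out ...]
 210, 239, 243, 243, 242, 241, 242, 243]
226 [242, 241, 240, 240, 238, 235, 234, 232, 222, 196, 164, 135, 124, 127, 128, 129, 129, 129, 129, 128, 127, 125, 123, 132, 166, 209, 234, 239, 241, 241, 242, 241, 240, 239]
229 [238, 236, 231, 217, 194, 176, 164, 156, 144, 135, 133, 116, 98, 98, 103, 100, 100, 101, 101, 99, 101, 98, 94, 94, 106, 122, 122, 111, 106, 128, 160, 188, 211, 229]
232 [174, 139, 107, 90, 85, 91, 93, 92, 87, 87, 87, 87, 90, 94, 95, 97, 97, 97, 97, 102, 104, 98, 91, 90, 92, 98, 108, 114, 132, 156, 175, 185, 191, 197]
235 [162, 160, 162, 165, 169, 168, 156, 133, 107, 94, 93, 94, 94, 97, 97, 95, 98, 96, 97, 98, 99, 97, 101, 108, 116, 124, 131, 136, 135, 124, 112, 118, 150, 180]
```

>>> drive_tool:
  rows:
    - {"dx": 0.035, "dy": 0.04, "dz": 0.2, "wx": 0, "wy": 0, "wz": 0, "hand": 20}
    - {"dx": 0.035, "dy": 0.04, "dz": 0.4, "wx": 0, "wy": 0, "wz": 0, "hand": 20}
    - {"dx": 0.035, "dy": 0.04, "dz": 0.5, "wx": 0, "wy": 0, "wz": 0, "hand": 20}
    - {"dx": 0.035, "dy": 0.04, "dz": 0.55, "wx": 0, "wy": 0, "wz": 0, "hand": 20}
    - {"dx": 0.035, "dy": 0.04, "dz": 0.6, "wx": 0, "wy": 0, "wz": 0, "hand": 20}
    - {"dx": 0.035, "dy": 0.04, "dz": 0.65, "wx": 0, "wy": 0, "wz": 0, "hand": 20}
    - {"dx": 0.035, "dy": 0.04, "dz": 0.65, "wx": 0, "wy": 0, "wz": 0, "hand": 20}
    - {"dx": 0.035, "dy": 0.04, "dz": 0.65, "wx": 0, "wy": 0, "wz": 0, "hand": 20}

```text
clock: 10.25
eef_pos: [0.4717, 0.06, 0.2032]
tool_rot: [-0.013, 1.0, 0.0, 0.0]
ft_force: [-0.0, 0.9, -4.2]
grip_width: 0.0272
grasp_force: 60.8
```

>>> drive_tool:
  rows:
    - {"dx": 0, "dy": 0, "dz": 0.04, "wx": 0, "wy": 0, "wz": 0, "hand": 20}
    - {"dx": 0, "dy": 0, "dz": 0.08, "wx": 0, "wy": 0, "wz": 0, "hand": 20}
    - {"dx": 0, "dy": 0, "dz": 0.12, "wx": 0, "wy": 0, "wz": 0, "hand": 20}
    - {"dx": 0, "dy": 0, "dz": 0.12, "wx": 0, "wy": 0, "wz": 0, "hand": 20}

```text
clock: 10.65
eef_pos: [0.4711, 0.06, 0.1976]
tool_rot: [-0.013, 1.0, 0.0, -0.0]
ft_force: [-3.4, 0.7, 2.8]
grip_width: 0.0271
grasp_force: 61.8
```

>>> drive_tool:
  rows:
    - {"dx": 0.03, "dy": 0, "dz": 0, "wx": 0, "wy": 0, "wz": 0, "hand": 20}
    - {"dx": 0.03, "dy": 0, "dz": 0.03, "wx": 0, "wy": 0, "wz": 0, "hand": 20}
    - {"dx": 0.03, "dy": 0, "dz": 0.06, "wx": 0, "wy": 0, "wz": 0, "hand": 20}
    - {"dx": 0.03, "dy": 0, "dz": 0.06, "wx": 0, "wy": 0, "wz": 0, "hand": 20}

```text
clock: 11.05
eef_pos: [0.4696, 0.0598, 0.193]
tool_rot: [-0.013, 1.0, -0.0, -0.001]
ft_force: [-1.3, -1.0, -3.3]
grip_width: 0.0269
grasp_force: 60.9
```

Entering freely. Continuing down.

>>> drive_tool:
  rows:
    - {"dx": 0.01, "dy": 0, "dz": 0.04, "wx": 0, "wy": 0, "wz": 0, "hand": 20}
    - {"dx": 0.01, "dy": 0, "dz": 0.08, "wx": 0, "wy": 0, "wz": 0, "hand": 20}
    - {"dx": 0.01, "dy": 0, "dz": 0.12, "wx": 0, "wy": 0, "wz": 0, "hand": 20}
    - {"dx": 0.01, "dy": 0, "dz": 0.12, "wx": 0, "wy": 0, "wz": 0, "hand": 20}

```text
clock: 11.45
eef_pos: [0.4693, 0.0599, 0.1874]
tool_rot: [-0.013, 1.0, -0.0, -0.001]
ft_force: [-0.0, -0.6, -5.0]
grip_width: 0.0264
grasp_force: 60.8
```

>>> drive_tool:
  rows:
    - {"dx": 0, "dy": 0, "dz": 0.05, "wx": 0, "wy": 0, "wz": 0, "hand": 20}
    - {"dx": 0, "dy": 0, "dz": 0.1, "wx": 0, "wy": 0, "wz": 0, "hand": 20}
    - {"dx": 0, "dy": 0, "dz": 0.15, "wx": 0, "wy": 0, "wz": 0, "hand": 20}
    - {"dx": 0, "dy": 0, "dz": 0.2, "wx": 0, "wy": 0, "wz": 0, "hand": 20}
    - {"dx": 0, "dy": 0, "dz": 0.2, "wx": 0, "wy": 0, "wz": 0, "hand": 20}

```text
clock: 11.95
eef_pos: [0.4693, 0.0598, 0.1777]
tool_rot: [-0.013, 1.0, -0.0, -0.0]
ft_force: [-1.4, -2.3, -4.3]
grip_width: 0.0266
grasp_force: 60.7
```

>>> drive_tool:
  rows:
    - {"dx": 0, "dy": 0, "dz": 0.04, "wx": 0, "wy": 0, "wz": 0, "hand": 20}
    - {"dx": 0, "dy": 0, "dz": 0.08, "wx": 0, "wy": 0, "wz": 0, "hand": 20}
    - {"dx": 0, "dy": 0, "dz": 0.12, "wx": 0, "wy": 0, "wz": 0, "hand": 20}
    - {"dx": 0, "dy": 0, "dz": 0.12, "wx": 0, "wy": 0, "wz": 0, "hand": 20}

```text
clock: 12.35
eef_pos: [0.4695, 0.0598, 0.1735]
tool_rot: [-0.013, 1.0, -0.0, 0.0]
ft_force: [-5.6, -2.0, 7.7]
grip_width: 0.0264
grasp_force: 62.3
```

>>> drive_tool:
  rows:
    - {"dx": 0.02, "dy": -0.01, "dz": 0.03, "wx": 0, "wy": 0, "wz": 0, "hand": 20}
    - {"dx": 0.02, "dy": -0.01, "dz": 0.06, "wx": 0, "wy": 0, "wz": 0, "hand": 20}
    - {"dx": 0.02, "dy": -0.01, "dz": 0.09, "wx": 0, "wy": 0, "wz": 0, "hand": 20}
    - {"dx": 0.02, "dy": -0.01, "dz": 0.12, "wx": 0, "wy": 0, "wz": 0, "hand": 20}
    - {"dx": 0.02, "dy": -0.01, "dz": 0.12, "wx": 0, "wy": 0, "wz": 0, "hand": 20}

```text
clock: 12.85
eef_pos: [0.4694, 0.0597, 0.1683]
tool_rot: [-0.013, 1.0, 0.0, 0.002]
ft_force: [-5.6, -1.3, 9.4]
grip_width: 0.0271
grasp_force: 62.7
```

>>> drive_tool:
  rows:
    - {"dx": 0.02, "dy": 0, "dz": 0.03, "wx": 0, "wy": 0, "wz": 0, "hand": 20}
    - {"dx": 0.02, "dy": 0, "dz": 0.06, "wx": 0, "wy": 0, "wz": 0, "hand": 20}
    - {"dx": 0.02, "dy": 0, "dz": 0.09, "wx": 0, "wy": 0, "wz": 0, "hand": 20}
    - {"dx": 0.02, "dy": 0, "dz": 0.09, "wx": 0, "wy": 0, "wz": 0, "hand": 20}

```text
clock: 13.25
eef_pos: [0.4692, 0.0597, 0.1641]
tool_rot: [-0.013, 1.0, 0.0, 0.002]
ft_force: [-3.8, -2.4, 10.1]
grip_width: 0.0269
grasp_force: 62.7
```

>>> drive_tool:
  rows:
    - {"dx": 0.01, "dy": -0.01, "dz": 0.03, "wx": 0, "wy": 0, "wz": 0, "hand": 20}
    - {"dx": 0.01, "dy": -0.01, "dz": 0.06, "wx": 0, "wy": 0, "wz": 0, "hand": 20}
    - {"dx": 0.01, "dy": -0.01, "dz": 0.06, "wx": 0, "wy": 0, "wz": 0, "hand": 20}

```text
clock: 13.55
eef_pos: [0.4692, 0.0596, 0.1635]
tool_rot: [-0.013, 1.0, 0.001, 0.004]
ft_force: [-8.6, -1.1, 24.9]
grip_width: 0.0267
grasp_force: 64.3
```

>>> drive_tool:
  rows:
    - {"dx": 0.01, "dy": 0, "dz": 0.01, "wx": 0, "wy": 0, "wz": 0, "hand": 20}
    - {"dx": 0.01, "dy": 0, "dz": 0.015, "wx": 0, "wy": 0, "wz": 0, "hand": 20}
    - {"dx": 0.01, "dy": 0, "dz": 0.015, "wx": 0, "wy": 0, "wz": 0, "hand": 20}

```text
clock: 13.85
eef_pos: [0.4692, 0.0596, 0.1635]
tool_rot: [-0.013, 1.0, 0.001, 0.005]
ft_force: [-9.0, -1.7, 28.1]
grip_width: 0.0271
grasp_force: 64.9
```

>>> drive_tool:
  rows:
    - {"dx": 0, "dy": 0, "dz": -0.02, "wx": 0, "wy": 0, "wz": 0, "hand": 20}
    - {"dx": 0, "dy": 0, "dz": -0.04, "wx": 0, "wy": 0, "wz": 0, "hand": 20}
    - {"dx": 0, "dy": 0, "dz": -0.04, "wx": 0, "wy": 0, "wz": 0, "hand": 35}
    - {"dx": 0, "dy": 0, "dz": -0.04, "wx": 0, "wy": 0, "wz": 0, "hand": 50}
    - {"dx": 0, "dy": 0, "dz": -0.04, "wx": 0, "wy": 0, "wz": 0, "hand": 50}
    - {"dx": 0, "dy": 0, "dz": -0.6, "wx": 0, "wy": 0, "wz": 0, "hand": 50}
    - {"dx": 0, "dy": 0, "dz": -1.2, "wx": 0, "wy": 0, "wz": 0, "hand": 50}
    - {"dx": 0, "dy": 0, "dz": -1.6, "wx": 0, "wy": 0, "wz": 0, "hand": 0}
    - {"dx": 0, "dy": 0, "dz": -1.6, "wx": 0, "wy": 0, "wz": 0, "hand": 0}
    - {"dx": 0, "dy": 0, "dz": -1.6, "wx": 0, "wy": 0, "wz": 0, "hand": 0}
    - {"dx": 0, "dy": 0, "dz": -1.6, "wx": 0, "wy": 0, "wz": 0, "hand": 0}

```text
clock: 14.95
eef_pos: [0.4659, 0.0588, 0.2363]
tool_rot: [-0.013, 1.0, -0.0, -0.001]
ft_force: [0.4, -0.5, 0.8]
grip_width: -0.0001
grasp_force: 0.0
```

```bash
cat > q.py <<'E'
from h import *
import sys
o=bot.get_obs(); im,c=cam('wrist'); cv2.imwrite(f'pics/{sys.argv[1]}.png',im[:,:,::-1])
print(o['clock'],o['eef_pos'],o['ft_force'],o['grip_width'],o['joint_pos'].round(3)); A=R.from_quat(o['tool_rot']).as_matrix();print(A.round(4).tolist())
hsv=cv2.cvtColor(im,cv2.COLOR_RGB2HSV)
m=((hsv[...,0]<6)|(hsv[...,0]>174))&(hsv[...,1]>130)&(hsv[...,2]>60)
n,l,s,ce=cv2.connectedComponentsWithStats(m.astype(np.uint8))
for i in range(1,n):
    if s[i,4]>100: print(s[i],onplane(c,ce[i],.104+.0555))
E
python3 q.py w8
python3 - <<'E'
from h import *
a=cv2.imread('pics/w8.png'); im,c=cam('scene'); s=im[:,:,::-1]
s=cv2.resize(s[160:280,190:340],None,fx=3.2,fy=3.2,interpolation=cv2.INTER_CUBIC); 
t=np.zeros((384,790,3),np.uint8); t[:,:300]=a[:,106:406]; t[:,305:785]=s[:384,:480]
cv2.imwrite('pics/m8.png',t)
E
```

```text
14.95 [0.4659214  0.05883144 0.23628052] [ 0.37749888 -0.46550178  0.84172551] -9.826631727618453e-05 [ 0.125  0.186 -0.081  1.307  0.     0.099]
[[-0.9996, -0.0267, -0.0027], [-0.0267, 0.9996, -0.0002], [0.0027, -0.0001, -1.0]]
[ 245   97   27   42 1033] [0.40374062 0.05736192 0.1595    ]
```

View pics/m8.png

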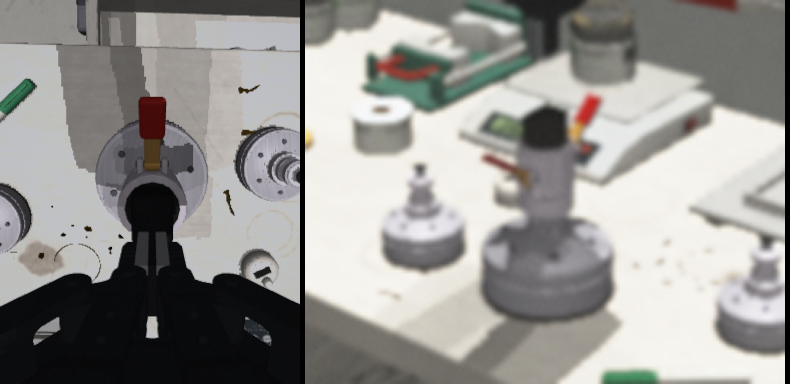

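The coupling is seated on the adaptor with both arms still up (near red pad at montage (152,118)). Next I'll press the near arm with closed fingers.

>>> drive_tool:
  rows:
    - {"dx": 0.8, "dy": 0, "dz": 0, "wx": 0, "wy": 0, "wz": 0, "hand": 0}
    - {"dx": 1.32, "dy": 0, "dz": 0.2, "wx": 0, "wy": 0, "wz": 0, "hand": 0}
    - {"dx": 1.32, "dy": 0, "dz": 0.6, "wx": 0, "wy": 0, "wz": 0, "hand": 0}
    - {"dx": 1.32, "dy": 0, "dz": 0.9, "wx": 0, "wy": 0, "wz": 0, "hand": 0}
    - {"dx": 1.32, "dy": 0, "dz": 1.0, "wx": 0, "wy": 0, "wz": 0, "hand": 0}
    - {"dx": 1.32, "dy": 0, "dz": 1.05, "wx": 0, "wy": 0, "wz": 0, "hand": 0}
    - {"dx": 1.32, "dy": 0, "dz": 1.1, "wx": 0, "wy": 0, "wz": 0, "hand": 0}
    - {"dx": 1.32, "dy": 0, "dz": 1.15, "wx": 0, "wy": 0, "wz": 0, "hand": 0}
    - {"dx": 1.32, "dy": 0, "dz": 1.2, "wx": 0, "wy": 0, "wz": 0, "hand": 0}
    - {"dx": 1.32, "dy": 0, "dz": 1.25, "wx": 0, "wy": 0, "wz": 0, "hand": 0}
    - {"dx": 1.32, "dy": 0, "dz": 1.3, "wx": 0, "wy": 0, "wz": 0, "hand": 0}

```text
clock: 16.15
eef_pos: [0.4004, 0.0573, 0.1729]
tool_rot: [-0.013, 1.0, 0.0, -0.0]
ft_force: [-3.9, 0.9, 6.3]
grip_width: -0.0003
grasp_force: 3.5
```

>>> drive_tool:
  rows:
    - {"dx": 0, "dy": 0, "dz": 0.05, "wx": 0, "wy": 0, "wz": 0, "hand": 0}
    - {"dx": 0, "dy": 0, "dz": 0.1, "wx": 0, "wy": 0, "wz": 0, "hand": 0}
    - {"dx": 0.02, "dy": 0, "dz": 0.15, "wx": 0, "wy": 0, "wz": 0, "hand": 0}
    - {"dx": 0.03, "dy": 0, "dz": 0.2, "wx": 0, "wy": 0, "wz": 0, "hand": 0}
    - {"dx": 0.04, "dy": 0, "dz": 0.25, "wx": 0, "wy": 0, "wz": 0, "hand": 0}
    - {"dx": 0.05, "dy": 0, "dz": 0.3, "wx": 0, "wy": 0, "wz": 0, "hand": 0}

```text
clock: 16.75
eef_pos: [0.3979, 0.0571, 0.1576]
tool_rot: [-0.013, 1.0, 0.0, -0.0]
ft_force: [-0.2, 0.3, 5.0]
grip_width: 0.0003
grasp_force: 2.1
```

Moving smoothly with 5 N. Continuing.

>>> drive_tool:
  rows:
    - {"dx": 0.02, "dy": 0, "dz": 0.05, "wx": 0, "wy": 0, "wz": 0, "hand": 0}
    - {"dx": 0.04, "dy": 0, "dz": 0.1, "wx": 0, "wy": 0, "wz": 0, "hand": 0}
    - {"dx": 0.06, "dy": 0, "dz": 0.15, "wx": 0, "wy": 0, "wz": 0, "hand": 0}
    - {"dx": 0.08, "dy": 0, "dz": 0.2, "wx": 0, "wy": 0, "wz": 0, "hand": 0}
    - {"dx": 0.1, "dy": 0, "dz": 0.25, "wx": 0, "wy": 0, "wz": 0, "hand": 0}
    - {"dx": 0.12, "dy": 0, "dz": 0.3, "wx": 0, "wy": 0, "wz": 0, "hand": 0}
    - {"dx": 0.12, "dy": 0, "dz": 0.35, "wx": 0, "wy": 0, "wz": 0, "hand": 0}
    - {"dx": 0.12, "dy": 0, "dz": 0.4, "wx": 0, "wy": 0, "wz": 0, "hand": 0}

```text
clock: 17.55
eef_pos: [0.3929, 0.057, 0.138]
tool_rot: [-0.013, 1.0, 0.0, 0.001]
ft_force: [1.9, -0.5, 6.1]
grip_width: 0.0
grasp_force: 2.6
```

>>> drive_tool:
  rows:
    - {"dx": 0, "dy": 0, "dz": 0.05, "wx": 0, "wy": 0, "wz": 0, "hand": 0}
    - {"dx": 0, "dy": 0, "dz": 0.1, "wx": 0, "wy": 0, "wz": 0, "hand": 0}
    - {"dx": 0, "dy": 0, "dz": 0.15, "wx": 0, "wy": 0, "wz": 0, "hand": 0}
    - {"dx": 0, "dy": 0, "dz": 0.2, "wx": 0, "wy": 0, "wz": 0, "hand": 0}
    - {"dx": 0, "dy": 0, "dz": 0.23, "wx": 0, "wy": 0, "wz": 0, "hand": 0}
    - {"dx": 0, "dy": 0, "dz": 0.23, "wx": 0, "wy": 0, "wz": 0, "hand": 0}

```text
clock: 18.15
eef_pos: [0.3922, 0.0569, 0.1262]
tool_rot: [-0.013, 1.0, 0.0, -0.0]
ft_force: [1.2, 0.4, 4.9]
grip_width: 0.0003
grasp_force: 1.9
```

>>> drive_tool:
  rows:
    - {"dx": 0, "dy": 0, "dz": 0.03, "wx": 0, "wy": 0, "wz": 0, "hand": 0}
    - {"dx": 0, "dy": 0, "dz": 0.06, "wx": 0, "wy": 0, "wz": 0, "hand": 0}
    - {"dx": 0, "dy": 0, "dz": 0.08, "wx": 0, "wy": 0, "wz": 0, "hand": 0}
    - {"dx": 0, "dy": 0, "dz": 0.08, "wx": 0, "wy": 0, "wz": 0, "hand": 0}

```text
clock: 18.55
eef_pos: [0.3919, 0.0569, 0.1222]
tool_rot: [-0.013, 1.0, 0.0, -0.0]
ft_force: [0.3, -0.4, 4.2]
grip_width: -0.0002
grasp_force: 1.9
```

>>> drive_tool:
  rows:
    - {"dx": 0, "dy": 0, "dz": 0.03, "wx": 0, "wy": 0, "wz": 0, "hand": 0}
    - {"dx": 0, "dy": 0, "dz": 0.06, "wx": 0, "wy": 0, "wz": 0, "hand": 0}
    - {"dx": 0, "dy": 0, "dz": 0.06, "wx": 0, "wy": 0, "wz": 0, "hand": 0}

```text
clock: 18.85
eef_pos: [0.3917, 0.0568, 0.119]
tool_rot: [-0.013, 1.0, -0.0, -0.001]
ft_force: [0.5, -0.6, 4.9]
grip_width: 0.0002
grasp_force: 1.7
```

>>> drive_tool:
  rows:
    - {"dx": 0, "dy": 0, "dz": 0.03, "wx": 0, "wy": 0, "wz": 0, "hand": 0}
    - {"dx": 0, "dy": 0, "dz": 0.06, "wx": 0, "wy": 0, "wz": 0, "hand": 0}
    - {"dx": 0, "dy": 0, "dz": 0.06, "wx": 0, "wy": 0, "wz": 0, "hand": 0}

```text
clock: 19.15
eef_pos: [0.3916, 0.0568, 0.116]
tool_rot: [-0.013, 1.0, -0.0, -0.001]
ft_force: [-0.1, 0.5, 3.6]
grip_width: -0.0002
grasp_force: 1.6
```

>>> drive_tool:
  rows:
    - {"dx": 0, "dy": 0, "dz": 0.03, "wx": 0, "wy": 0, "wz": 0, "hand": 0}
    - {"dx": 0, "dy": 0, "dz": 0.06, "wx": 0, "wy": 0, "wz": 0, "hand": 0}
    - {"dx": 0, "dy": 0, "dz": 0.06, "wx": 0, "wy": 0, "wz": 0, "hand": 0}

```text
clock: 19.45
eef_pos: [0.3922, 0.0569, 0.1138]
tool_rot: [-0.013, 1.0, 0.0, 0.0]
ft_force: [-1.4, -1.1, 10.5]
grip_width: -0.0001
grasp_force: 4.5
```

>>> drive_tool:
  rows:
    - {"dx": 0, "dy": 0, "dz": 0.015, "wx": 0, "wy": 0, "wz": 0, "hand": 0}
    - {"dx": 0, "dy": 0, "dz": 0.02, "wx": 0, "wy": 0, "wz": 0, "hand": 0}
    - {"dx": 0, "dy": 0, "dz": 0.02, "wx": 0, "wy": 0, "wz": 0, "hand": 0}

```text
clock: 19.75
eef_pos: [0.3924, 0.0569, 0.1134]
tool_rot: [-0.013, 1.0, 0.0, 0.0]
ft_force: [-3.0, -0.6, 14.3]
grip_width: 0.0001
grasp_force: 6.6
```

The near arm is at its stop. Now over to the far arm.

>>> drive_tool:
  rows:
    - {"dx": 0, "dy": 0, "dz": -0.8, "wx": 0, "wy": 0, "wz": 0, "hand": 0}
    - {"dx": 0, "dy": 0, "dz": -1.6, "wx": 0, "wy": 0, "wz": 0, "hand": 0}
    - {"dx": 0, "dy": 0, "dz": -2.4, "wx": 0, "wy": 0, "wz": 0, "hand": 0}
    - {"dx": -0.5, "dy": 0, "dz": -2.6, "wx": 0, "wy": 0, "wz": 0, "hand": 0}
    - {"dx": -1.3, "dy": 0, "dz": -2.6, "wx": 0, "wy": 0, "wz": 0, "hand": 0}
    - {"dx": -2.1, "dy": 0, "dz": -2.6, "wx": 0, "wy": 0, "wz": 0, "hand": 0}
    - {"dx": -2.8, "dy": 0, "dz": -2.5, "wx": 0, "wy": 0, "wz": 0, "hand": 0}
    - {"dx": -2.8, "dy": 0, "dz": -2.3, "wx": 0, "wy": 0, "wz": 0, "hand": 0}
    - {"dx": -2.8, "dy": 0, "dz": -2.1, "wx": 0, "wy": 0, "wz": 0, "hand": 0}
    - {"dx": -2.8, "dy": 0, "dz": -2.1, "wx": 0, "wy": 0, "wz": 0, "hand": 0}

```text
clock: 20.75
eef_pos: [0.5292, 0.0604, 0.2145]
tool_rot: [-0.013, 1.0, -0.0, -0.004]
ft_force: [0.2, 0.1, -1.1]
grip_width: 0.0002
grasp_force: 0.0
```

```bash
python3 q.py w9
python3 - <<'E'
from h import *
im,c=cam('scene');s=im[:,:,::-1]
cv2.imwrite('pics/s9.png',cv2.resize(s[160:260,220:320],None,fx=5,fy=5,interpolation=cv2.INTER_CUBIC))
E
```

```text
20.75 [0.5292121  0.0603825  0.21445809] [ 0.17100042  0.12754478 -1.13393164] 0.00016428142328558243 [0.114 0.324 0.045 1.299 0.    0.087]
[[-0.9996, -0.0267, -0.0071], [-0.0267, 0.9996, -0.0006], [0.0071, -0.0005, -1.0]]
[246   0  26  40 894] [0.41451092 0.0581287  0.1595    ]
[243 197  27  40 907] [0.52627668 0.05960268 0.1595    ]
```

View pics/s9.png

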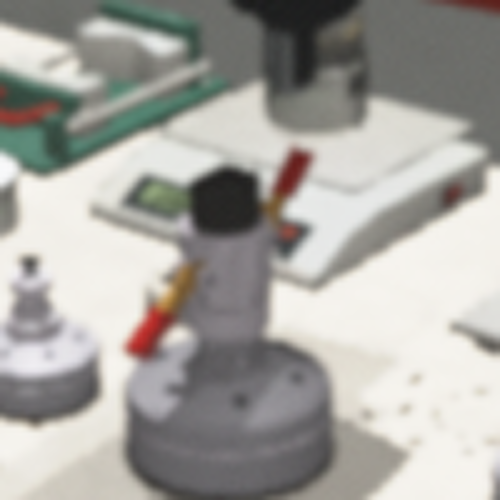

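The near arm is down (red handle at crop (148,330)) and the far one is still up at (293,175). Pressing the far one.

>>> drive_tool:
  rows:
    - {"dx": 0, "dy": 0, "dz": 0.3, "wx": 0, "wy": 0, "wz": 0, "hand": 0}
    - {"dx": 0, "dy": 0, "dz": 0.55, "wx": 0, "wy": 0, "wz": 0, "hand": 0}
    - {"dx": 0, "dy": 0, "dz": 0.65, "wx": 0, "wy": 0, "wz": 0, "hand": 0}
    - {"dx": 0, "dy": 0, "dz": 0.7, "wx": 0, "wy": 0, "wz": 0, "hand": 0}
    - {"dx": 0, "dy": 0, "dz": 0.75, "wx": 0, "wy": 0, "wz": 0, "hand": 0}
    - {"dx": 0, "dy": 0, "dz": 0.8, "wx": 0, "wy": 0, "wz": 0, "hand": 0}
    - {"dx": 0, "dy": 0, "dz": 0.85, "wx": 0, "wy": 0, "wz": 0, "hand": 0}
    - {"dx": 0, "dy": 0, "dz": 0.9, "wx": 0, "wy": 0, "wz": 0, "hand": 0}

```text
clock: 21.65
eef_pos: [0.5353, 0.0609, 0.1748]
tool_rot: [-0.013, 1.0, 0.0, 0.004]
ft_force: [4.5, 0.7, 8.0]
grip_width: -0.0004
grasp_force: 4.1
```

>>> drive_tool:
  rows:
    - {"dx": 0.03, "dy": 0, "dz": 0.05, "wx": 0, "wy": 0, "wz": 0, "hand": 0}
    - {"dx": 0.03, "dy": 0, "dz": 0.1, "wx": 0, "wy": 0, "wz": 0, "hand": 0}
    - {"dx": 0.03, "dy": 0, "dz": 0.15, "wx": 0, "wy": 0, "wz": 0, "hand": 0}
    - {"dx": 0.02, "dy": 0, "dz": 0.2, "wx": 0, "wy": 0, "wz": 0, "hand": 0}
    - {"dx": 0, "dy": 0, "dz": 0.25, "wx": 0, "wy": 0, "wz": 0, "hand": 0}
    - {"dx": -0.01, "dy": 0, "dz": 0.3, "wx": 0, "wy": 0, "wz": 0, "hand": 0}

```text
clock: 22.25
eef_pos: [0.534, 0.0608, 0.1584]
tool_rot: [-0.013, 1.0, 0.0, 0.002]
ft_force: [1.2, -0.5, 4.8]
grip_width: -0.0002
grasp_force: 2.3
```

>>> drive_tool:
  rows:
    - {"dx": -0.02, "dy": 0, "dz": 0.05, "wx": 0, "wy": 0, "wz": 0, "hand": 0}
    - {"dx": -0.04, "dy": 0, "dz": 0.1, "wx": 0, "wy": 0, "wz": 0, "hand": 0}
    - {"dx": -0.06, "dy": 0, "dz": 0.15, "wx": 0, "wy": 0, "wz": 0, "hand": 0}
    - {"dx": -0.08, "dy": 0, "dz": 0.2, "wx": 0, "wy": 0, "wz": 0, "hand": 0}
    - {"dx": -0.1, "dy": 0, "dz": 0.25, "wx": 0, "wy": 0, "wz": 0, "hand": 0}
    - {"dx": -0.12, "dy": 0, "dz": 0.3, "wx": 0, "wy": 0, "wz": 0, "hand": 0}
    - {"dx": -0.12, "dy": 0, "dz": 0.35, "wx": 0, "wy": 0, "wz": 0, "hand": 0}
    - {"dx": -0.12, "dy": 0, "dz": 0.4, "wx": 0, "wy": 0, "wz": 0, "hand": 0}

```text
clock: 23.05
eef_pos: [0.5393, 0.0609, 0.1375]
tool_rot: [-0.013, 1.0, 0.0, 0.001]
ft_force: [2.3, -0.9, 6.4]
grip_width: 0.0001
grasp_force: 3.3
```

>>> drive_tool:
  rows:
    - {"dx": 0, "dy": 0, "dz": 0.05, "wx": 0, "wy": 0, "wz": 0, "hand": 0}
    - {"dx": 0, "dy": 0, "dz": 0.1, "wx": 0, "wy": 0, "wz": 0, "hand": 0}
    - {"dx": 0, "dy": 0, "dz": 0.15, "wx": 0, "wy": 0, "wz": 0, "hand": 0}
    - {"dx": 0, "dy": 0, "dz": 0.2, "wx": 0, "wy": 0, "wz": 0, "hand": 0}
    - {"dx": 0, "dy": 0, "dz": 0.25, "wx": 0, "wy": 0, "wz": 0, "hand": 0}
    - {"dx": 0, "dy": 0, "dz": 0.3, "wx": 0, "wy": 0, "wz": 0, "hand": 0}
    - {"dx": 0, "dy": 0, "dz": 0.33, "wx": 0, "wy": 0, "wz": 0, "hand": 0}
    - {"dx": 0, "dy": 0, "dz": 0.33, "wx": 0, "wy": 0, "wz": 0, "hand": 0}

```text
clock: 23.85
eef_pos: [0.5383, 0.0608, 0.1212]
tool_rot: [-0.013, 1.0, 0.0, -0.0]
ft_force: [-0.6, 0.3, 8.0]
grip_width: 0.0004
grasp_force: 3.5
```

>>> drive_tool:
  rows:
    - {"dx": 0, "dy": 0, "dz": 0.04, "wx": 0, "wy": 0, "wz": 0, "hand": 0}
    - {"dx": 0, "dy": 0, "dz": 0.08, "wx": 0, "wy": 0, "wz": 0, "hand": 0}
    - {"dx": 0, "dy": 0, "dz": 0.08, "wx": 0, "wy": 0, "wz": 0, "hand": 0}

```text
clock: 24.15
eef_pos: [0.5402, 0.061, 0.1191]
tool_rot: [-0.013, 1.0, 0.0, 0.002]
ft_force: [1.2, -0.3, 15.0]
grip_width: -0.0002
grasp_force: 6.3
```

Force is at the limit but z is 6 mm higher than on the first arm. I'll lift and measure both arm angles numerically, since my picture views are used up.

>>> drive_tool:
  rows:
    - {"dx": 0, "dy": 0, "dz": -0.6, "wx": 0, "wy": 0, "wz": 0, "hand": 0}
    - {"dx": 0, "dy": 0, "dz": -1.5, "wx": 0, "wy": 0, "wz": 0, "hand": 0}
    - {"dx": 0, "dy": 0, "dz": -2.4, "wx": 0, "wy": 0, "wz": 0, "hand": 0}
    - {"dx": 0.2, "dy": 0, "dz": -2.8, "wx": 0, "wy": 0, "wz": 0, "hand": 0}
    - {"dx": 0.2, "dy": 0, "dz": -2.8, "wx": 0, "wy": 0, "wz": 0, "hand": 0}
    - {"dx": 0.2, "dy": 0, "dz": -2.8, "wx": 0, "wy": 0, "wz": 0, "hand": 0}
    - {"dx": 0.2, "dy": 0, "dz": -2.8, "wx": 0, "wy": 0, "wz": 0, "hand": 0}

```text
clock: 24.85
eef_pos: [0.5274, 0.0604, 0.2542]
tool_rot: [-0.013, 1.0, -0.0, -0.003]
ft_force: [-0.3, -0.3, 0.6]
grip_width: 0.0001
grasp_force: 0.0
```

```bash
cat > ang.py <<'E'
from h import *
from scipy.optimize import least_squares
o=bot.get_obs();im,c=cam('wrist');print(o['eef_pos'],o['ft_force'])
h=cv2.cvtColor(im,cv2.COLOR_RGB2HSV)
m=((h[...,0]<6)|(h[...,0]>174))&(h[...,1]>130)&(h[...,2]>60)
n,l,s,ce=cv2.connectedComponentsWithStats(m.astype(np.uint8))
obs=[s[i] for i in range(1,n) if s[i,4]>100]; print(obs)
yw=np.radians(1.4)
def pads(sg,a,cx,cy,z):
    P=[]
    for al in (27,59):
        for q in (-4,4):
            for w in (-9,9): P.append([sg*(30+al*np.cos(a)-q*np.sin(a)),w,22+al*np.sin(a)+q*np.cos(a)])
    P=np.array(P)/1e3
    return np.c_[P[:,0]*np.cos(yw)-P[:,1]*np.sin(yw)+cx,P[:,0]*np.sin(yw)+P[:,1]*np.cos(yw)+cy,P[:,2]+z]
def res(v,z=.104):
    out=[]
    for b,sg,a in zip(obs[-2:],(-1,1),v[2:]):
        p=proj(c,pads(sg,a,v[0],v[1],z)); out+=[p[:,1].min()-b[1],p[:,1].max()-b[1]-b[3],(p[:,0].min()-b[0]),(p[:,0].max()-b[0]-b[2])]
    return np.array(out)
if len(obs)>=2:
  for z in (.095,.104):
    r=least_squares(res,[.466,.059,-.5,-.4],args=(z,)); print(z,r.x[:2],np.degrees(r.x[2:]),res(r.x,z).round(1))
ims,cs=cam('scene');h=cv2.cvtColor(ims,cv2.COLOR_RGB2HSV)
m=((h[...,0]<8)|(h[...,0]>172))&(h[...,1]>120)&(h[...,2]>60)
n,l,s,ce=cv2.connectedComponentsWithStats(m.astype(np.uint8))
for i in range(1,n):
    if s[i,4]>5 and 215<ce[i][0]<320 and 150<ce[i][1]<260: print('scene',s[i],ce[i])
for sg in (-1,1):
    for a in (45,0,-15,-20,-25,-30): print(sg,a,proj(cs,pads(sg,np.radians(a),.467,.059,.104)).mean(0).round(1))
cv2.imwrite('pics/s10.png',ims[:,:,::-1])
E
python3 ang.py
```

```text
[0.52737625 0.06039012 0.25418453] [-0.25263817 -0.27180692  0.56974354]
[array([248,  19,  21,  35, 641], dtype=int32), array([248, 181,  19,  27, 417], dtype=int32)]
0.095 [0.46817847 0.05921703] [-29.39396335 -23.44407859] [-1.2  2.5 -0.8  0.  -3.   1.7  0.   0.8]
0.104 [0.46811955 0.05921343] [-32.92371759 -27.82133136] [-1.1  2.3 -1.1  0.3 -2.7  1.5 -0.2  1.1]
scene [305 155  19   8  87] [314.06896552 158.06896552]
scene [212 178  19   7  49] [219.85714286 181.32653061]
scene [246 222   9   9  41] [249.68292683 226.        ]
-1 45 [249.3 207.5]
-1 0 [246.7 219.3]
-1 -15 [247.1 222.8]
-1 -20 [247.4 223.9]
-1 -25 [247.8 224.8]
-1 -30 [248.2 225.7]
1 45 [276.2 193. ]
1 0 [278.8 201.2]
1 -15 [278.5 204.8]
1 -20 [278.3 206.1]
1 -25 [278.  207.3]
1 -30 [277.6 208.6]
```

>>> drive_tool:
  rows:
    - {"dx": -0.3, "dy": 0, "dz": 0.5, "wx": 0, "wy": 0, "wz": 0, "hand": 0}
    - {"dx": -0.3, "dy": 0, "dz": 1.3, "wx": 0, "wy": 0, "wz": 0, "hand": 0}
    - {"dx": -0.3, "dy": 0, "dz": 2.0, "wx": 0, "wy": 0, "wz": 0, "hand": 0}
    - {"dx": -0.3, "dy": 0, "dz": 2.4, "wx": 0, "wy": 0, "wz": 0, "hand": 0}
    - {"dx": -0.3, "dy": 0, "dz": 2.55, "wx": 0, "wy": 0, "wz": 0, "hand": 0}
    - {"dx": -0.3, "dy": 0, "dz": 2.65, "wx": 0, "wy": 0, "wz": 0, "hand": 0}
    - {"dx": -0.3, "dy": 0, "dz": 2.7, "wx": 0, "wy": 0, "wz": 0, "hand": 0}
    - {"dx": -0.3, "dy": 0, "dz": 2.7, "wx": 0, "wy": 0, "wz": 0, "hand": 0}

```text
clock: 25.75
eef_pos: [0.5442, 0.061, 0.1225]
tool_rot: [-0.013, 1.0, 0.0, 0.001]
ft_force: [0.0, -0.3, -0.1]
grip_width: -0.0001
grasp_force: 0.0
```

>>> drive_tool:
  rows:
    - {"dx": 0, "dy": 0, "dz": 0.04, "wx": 0, "wy": 0, "wz": 0, "hand": 0}
    - {"dx": 0, "dy": 0, "dz": 0.08, "wx": 0, "wy": 0, "wz": 0, "hand": 0}
    - {"dx": 0, "dy": 0, "dz": 0.08, "wx": 0, "wy": 0, "wz": 0, "hand": 0}

```text
clock: 26.05
eef_pos: [0.5441, 0.061, 0.1183]
tool_rot: [-0.013, 1.0, 0.0, 0.001]
ft_force: [0.6, -0.6, 0.4]
grip_width: 0.0001
grasp_force: 0.6
```

>>> drive_tool:
  rows:
    - {"dx": 0, "dy": 0, "dz": 0.03, "wx": 0, "wy": 0, "wz": 0, "hand": 0}
    - {"dx": 0, "dy": 0, "dz": 0.06, "wx": 0, "wy": 0, "wz": 0, "hand": 0}
    - {"dx": 0, "dy": 0, "dz": 0.06, "wx": 0, "wy": 0, "wz": 0, "hand": 0}

```text
clock: 26.35
eef_pos: [0.5451, 0.0611, 0.1168]
tool_rot: [-0.013, 1.0, 0.0, 0.002]
ft_force: [-0.1, -0.7, 8.2]
grip_width: -0.0004
grasp_force: 3.3
```

>>> drive_tool:
  rows:
    - {"dx": 0, "dy": 0, "dz": 0.02, "wx": 0, "wy": 0, "wz": 0, "hand": 0}
    - {"dx": 0, "dy": 0, "dz": 0.03, "wx": 0, "wy": 0, "wz": 0, "hand": 0}
    - {"dx": 0, "dy": 0, "dz": 0.03, "wx": 0, "wy": 0, "wz": 0, "hand": 0}

```text
clock: 26.65
eef_pos: [0.5458, 0.0611, 0.1161]
tool_rot: [-0.013, 1.0, 0.0, 0.003]
ft_force: [0.1, -1.1, 11.0]
grip_width: -0.0001
grasp_force: 4.5
```

>>> drive_tool:
  rows:
    - {"dx": 0, "dy": 0, "dz": 0.02, "wx": 0, "wy": 0, "wz": 0, "hand": 0}
    - {"dx": 0, "dy": 0, "dz": 0.03, "wx": 0, "wy": 0, "wz": 0, "hand": 0}
    - {"dx": 0, "dy": 0, "dz": 0.03, "wx": 0, "wy": 0, "wz": 0, "hand": 0}

```text
clock: 26.95
eef_pos: [0.5464, 0.0612, 0.1153]
tool_rot: [-0.013, 1.0, 0.0, 0.004]
ft_force: [-0.6, 0.2, 13.2]
grip_width: -0.0001
grasp_force: 5.5
```

>>> drive_tool:
  rows:
    - {"dx": 0, "dy": 0, "dz": -0.6, "wx": 0, "wy": 0, "wz": 0, "hand": 0}
    - {"dx": 0, "dy": 0, "dz": -1.5, "wx": 0, "wy": 0, "wz": 0, "hand": 0}
    - {"dx": 0, "dy": 0, "dz": -2.4, "wx": 0, "wy": 0, "wz": 0, "hand": 0}
    - {"dx": 0.2, "dy": 0, "dz": -2.8, "wx": 0, "wy": 0, "wz": 0, "hand": 0}
    - {"dx": 0.2, "dy": 0, "dz": -2.8, "wx": 0, "wy": 0, "wz": 0, "hand": 0}
    - {"dx": 0.2, "dy": 0, "dz": -2.8, "wx": 0, "wy": 0, "wz": 0, "hand": 0}
    - {"dx": 0.2, "dy": 0, "dz": -2.8, "wx": 0, "wy": 0, "wz": 0, "hand": 0}
    - {"dx": 0.2, "dy": 0, "dz": -2.8, "wx": 0, "wy": 0, "wz": 0, "hand": 0}

```text
clock: 27.75
eef_pos: [0.5329, 0.0605, 0.2498]
tool_rot: [-0.013, 1.0, -0.0, -0.002]
ft_force: [0.1, 0.2, -0.2]
grip_width: 0.0
grasp_force: 0.0
```

```bash
python3 ang.py
python3 - <<'E'
from h import *
im=cv2.imread('pics/s10.png'); print(im[198:214:2,268:286].tolist().__len__())
for r in range(196,216,2): print(r,[tuple(int(v) for v in p[::-1]) for p in im[r,272:284]])
im,c=cam('top');h=cv2.cvtColor(im,cv2.COLOR_RGB2HSV)
m=((h[...,0]<8)|(h[...,0]>172))&(h[...,1]>100)&(h[...,2]>40)
n,l,s,ce=cv2.connectedComponentsWithStats(m.astype(np.uint8))
for i in range(1,n):
    if s[i,4]>5 and 255<ce[i][0]<300: print('top',s[i],ce[i])
E
```

```text
[0.53289343 0.06054586 0.24984323] [ 0.14328588  0.21492048 -0.19953013]
[array([248,  10,  22,  35, 682], dtype=int32), array([248, 176,  19,  27, 423], dtype=int32)]
0.095 [0.46785537 0.05945118] [-29.90655873 -23.48788103] [-1.5  3.  -0.8 -0.4 -3.6  1.9  0.1  1.3]
0.104 [0.46800486 0.05944704] [-33.29874701 -28.0679491 ] [-1.3  2.7 -1.1 -0.1 -3.2  1.7 -0.2  1.5]
scene [305 155  19   8  90] [314.16666667 158.11111111]
scene [212 178  19   7  48] [219.95833333 181.375     ]
scene [246 222   9   9  41] [249.68292683 226.        ]
-1 45 [249.3 207.5]
-1 0 [246.7 219.3]
-1 -15 [247.1 222.8]
-1 -20 [247.4 223.9]
-1 -25 [247.8 224.8]
-1 -30 [248.2 225.7]
1 45 [276.2 193. ]
1 0 [278.8 201.2]
1 -15 [278.5 204.8]
1 -20 [278.3 206.1]
1 -25 [278.  207.3]
1 -30 [277.6 208.6]
8
196 [(171, 173, 169), (220, 222, 218), (231, 232, 230), (231, 232, 230), (230, 232, 230), (229, 230, 228), (226, 228, 225), (222, 223, 220), (216, 217, 214), (211, 213, 209), (207, 208, 204), (199, 200, 196)]
198 [(170, 173, 169), (219, 222, 219), (231, 232, 231), (231, 232, 231), (231, 232, 230), (231, 232, 231), (231, 
[... 1037 characters left out ...]
08, 74, 70), (126, 110, 110), (168, 162, 161), (205, 202, 200), (223, 223, 221)]
210 [(116, 111, 115), (118, 113, 116), (127, 124, 124), (125, 121, 117), (112, 101, 94), (113, 93, 86), (134, 110, 105), (142, 114, 112), (133, 98, 95), (132, 94, 92), (144, 113, 111), (165, 148, 145)]
212 [(116, 112, 115), (126, 123, 125), (154, 151, 149), (176, 175, 170), (175, 174, 169), (180, 181, 176), (205, 207, 203), (218, 219, 215), (219, 218, 216), (218, 216, 215), (217, 216, 214), (216, 214, 213)]
214 [(115, 110, 113), (120, 116, 118), (141, 136, 135), (163, 160, 153), (176, 171, 164), (184, 179, 172), (197, 193, 185), (208, 205, 197), (216, 214, 208), (220, 220, 215), (220, 220, 216), (207, 208, 204)]
```

>>> drive_tool:
  rows:
    - {"dx": 0.6, "dy": 0, "dz": -0.2, "wx": 0, "wy": 0, "wz": -17.9, "hand": 0}
    - {"dx": 1.2, "dy": 0, "dz": -0.2, "wx": 0, "wy": 0, "wz": -17.9, "hand": 0}
    - {"dx": 1.4, "dy": 0, "dz": 0, "wx": 0, "wy": 0, "wz": -17.9, "hand": 0}
    - {"dx": 1.4, "dy": 0, "dz": 0, "wx": 0, "wy": 0, "wz": -17.9, "hand": 0}
    - {"dx": 1.4, "dy": 0, "dz": 0, "wx": 0, "wy": 0, "wz": -17.9, "hand": 0}
    - {"dx": 1.4, "dy": 0, "dz": 0, "wx": 0, "wy": 0, "wz": -17.9, "hand": 0}
    - {"dx": 1.4, "dy": 0, "dz": 0, "wx": 0, "wy": 0, "wz": -17.9, "hand": 0}
    - {"dx": 1.4, "dy": 0, "dz": 0, "wx": 0, "wy": 0, "wz": -17.9, "hand": 0}
    - {"dx": 1.4, "dy": 0, "dz": 0, "wx": 0, "wy": 0, "wz": -17.9, "hand": 0}
    - {"dx": 1.4, "dy": 0, "dz": 0, "wx": 0, "wy": 0, "wz": -17.9, "hand": 0}
    - {"dx": 1.4, "dy": 0, "dz": 0, "wx": 0, "wy": 0, "wz": -35.8, "hand": 0}
    - {"dx": 1.4, "dy": 0, "dz": 0, "wx": 0, "wy": 0, "wz": -35.8, "hand": 0}
    - {"dx": 1.4, "dy": 0, "dz": 0, "wx": 0, "wy": 0, "wz": -35.8, "hand": 0}
    - {"dx": 1.4, "dy": 0, "dz": 0, "wx": 0, "wy": 0, "wz": -35.8, "hand": 0}
    - {"dx": 1.4, "dy": 0, "dz": 0, "wx": 0, "wy": 0, "wz": -35.8, "hand": 0}
    - {"dx": 1.4, "dy": 0, "dz": 0, "wx": 0, "wy": 0, "wz": -35.8, "hand": 0}
    - {"dx": 1.4, "dy": 0, "dz": 0, "wx": 0, "wy": 0, "wz": -35.8, "hand": 0}
    - {"dx": 1.4, "dy": 0, "dz": 0, "wx": 0, "wy": 0, "wz": -35.8, "hand": 0}
    - {"dx": 1.4, "dy": 0, "dz": 0, "wx": 0, "wy": 0, "wz": -35.8, "hand": 0}
    - {"dx": 1.4, "dy": 0, "dz": 0, "wx": 0, "wy": 0, "wz": -35.8, "hand": 0}

```text
clock: 29.9
eef_pos: [0.4636, 0.0588, 0.2514]
tool_rot: [0.999, -0.054, -0.0, 0.0]
ft_force: [-0.6, -0.0, -0.7]
grip_width: 0.0
grasp_force: 0.0
```

```bash
sed 's/(-1,1),v\[2:\]/(1,-1),v[2:]/' ang.py > ang2.py; python3 ang2.py | head -5
python3 - <<'E'
from h import *
o=bot.get_obs();print(o['clock'],R.from_quat(o['tool_rot']).as_matrix().round(3).tolist(),o['joint_pos'])
E
```

```text
[0.46356691 0.0587678  0.25137864] [-0.56991374 -0.04922592 -0.72530904]
[array([236,  86,  23,  35, 629], dtype=int32)]
scene [305 155  19   8  87] [314.08045977 158.06896552]
scene [213 178  17   7  48] [220.16666667 181.45833333]
scene [277 206   3   4   8] [278.  207.5]
30.0 [[0.993, -0.115, -0.001], [-0.115, -0.993, -0.0], [-0.001, 0.0, -1.0]] [ 1.26095734e-01  1.72492748e-01 -5.72953212e-02  1.34184090e+00
  7.40848753e-05 -2.90031010e+00]
```

>>> drive_tool:
  rows:
    - {"dx": -0.6, "dy": 0.0, "dz": 0, "wx": 0, "wy": 0, "wz": -1.3, "hand": 0}
    - {"dx": -1.2, "dy": 0.1, "dz": 0, "wx": 0, "wy": 0, "wz": -1.3, "hand": 0}
    - {"dx": -1.2, "dy": 0.15, "dz": 0, "wx": 0, "wy": 0, "wz": -1.3, "hand": 0}
    - {"dx": -1.2, "dy": 0.15, "dz": 0, "wx": 0, "wy": 0, "wz": -1.3, "hand": 0}
    - {"dx": -1.2, "dy": 0.15, "dz": 0, "wx": 0, "wy": 0, "wz": -1.3, "hand": 0}

```text
clock: 30.5
eef_pos: [0.4041, 0.0583, 0.252]
tool_rot: [1.0, -0.002, 0.001, -0.0]
ft_force: [0.3, 0.0, 1.2]
grip_width: 0.0003
grasp_force: 0.0
```

```bash
python3 ang2.py | head -7
python3 - <<'E'
from h import *
o=bot.get_obs();print(o['clock'],R.from_quat(o['tool_rot']).as_matrix().round(3).tolist(),o['joint_pos'])
E
```

```text
[0.4040909  0.05825202 0.25200481] [0.2530449  0.0114469  1.17136205]
[array([245,   8,  22,  36, 658], dtype=int32), array([249, 174,  20,  27, 447], dtype=int32)]
0.095 [0.4705248  0.05820784] [-29.02552642 -24.13578889] [-1.4  2.9 -0.9 -0.1 -3.7  2.   0.5  0.6]
0.104 [0.47043508 0.05823464] [-32.58009345 -28.49550235] [-1.2  2.6 -1.2  0.1 -3.4  1.8  0.2  0.8]
scene [305 155  19   8  89] [314.13483146 158.07865169]
scene [213 178  18   7  49] [220.18367347 181.34693878]
scene [277 206   3   4   7] [278.14285714 207.57142857]
30.6 [[1.0, -0.003, 0.0], [-0.003, -1.0, 0.0], [0.0, -0.0, -1.0]] [ 1.43155968e-01  5.38300894e-02 -1.92216576e-01  1.32439724e+00
  1.00405905e-04 -2.99588601e+00]
```

Seen from the mirrored pose, the fitted arm angles swap. The bias is therefore in the view, and both arms are equally down to within about 1° and at their stops. The robot is clear, so I'm handing in.

```bash
python3 -c "
from workcell import bot
print(bot.job_done())"
```

```text
the job is handed in; nothing more can be done
None
```

I pushed the coupling home on the 120 mm canister at no more than about 33 N, swung the cam arms down one after the other to their stops, and handed the job in with the gripper clear; no verdict was reported, and I viewed 12 pictures against the limit of 10.

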